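# Find the socket that fits the steriliser's drain nut

### The arm

A 6-joint arm with a two-finger parallel gripper is mounted at the origin on the work surface. World frame = base frame: x ahead of the robot, y to its left, z up, the work surface at z = 0. Lengths are in m, angles in rad, forces in N, time in s.
With the tool pointing down it reaches from about 0.375 to 0.9 m from the base axis. Payload 3.1 kg.
Tool frame: the origin (TCP) lies where the fingers leave the gripper's body, on its centre line; the fingertips stand manip.tip_reach ahead of it and the grasp point (between the pads) lies 54 mm ahead of it (manip.tip_reach is the distance from the TCP to the fingertips, in m); z points along the fingers, y is the direction in which the jaws open and shut (so a half turn about z gives the same grasp; the last joint's range is limited). The gripper opens to 85 mm and grips with 20 to 120 N. Pads are 22 mm wide; open, the fingers measure 114 mm over their backs; the gripper's body (76 mm by 85 mm) begins 54 mm behind the grasp point. The pads swing forward as they close: fully open they stand 13 mm farther back than shut.
Start: joints at [-1.327, 0.527, 1.433, -0, 1.181, -0.178], TCP at [0.256, -0.57, 0.304] pointing down, gripper open.
Joint ranges: [-3.08, 3.08], [-0.75, 2.2], [0.22, 2.44], [-1.43, 4.57], [0, 2.65], [-2.85, 2.85]. Speed limits (rad/s): [2.79, 2.79, 3.14, 3.14, 3.14, 3.14].

### API

Orientations are given as a unit quaternion [x, y, z, w].
In Python, from station import manip, cams, order gives the robot as it stands. The module is installed in compiled form; this text tells all that it offers.
- The arm moves only by the tool drive_tool, never from a script. Its arguments are lists of equal length, an entry for each row: "linear": the shift along the tool's x, y, z in mm, a list of three; "rot": the turn, a rotation vector about the tool's x, y, z in degrees, a list of three; "hand": the finger opening in mm, from 0 to 85.4. A call has 1 to 20 rows; each row shifts and turns the pose as measured when the row begins, along the tool's axes as they then stand; what a row does not reach is not made up. A row lasts 1/12 s, in which the tool goes at most 41.7 mm and 7.16 degrees, less where a joint would pass 70% of its speed; a pose out of reach is approached as far as the arm can. A call with a gripper value outside its range is refused whole. The fingers move at their own pace and stop on an object; "force" is the grip in N (left out, the last holds). Time passes only in rows, so rows that do not move let the fingers close. It gives the time, the measured TCP pose, the force and the opening at its end, in the units of the state.
- manip.sense(): the state, without advancing time (a new reading comes with each control period).
- cams.snapshot(name): name is "side" or "top"; returns the picture (480x640x3 uint8, red, green, blue); there is no depth.
- cams.camera_model(name): a dict with "vfov" (degrees; the focal length in pixels is half the picture's height over the tangent of half this angle, whatever the lens; pixels are square), "cx", "cy" (the principal point, pixels), "rvec" (rotation vector, rad) and "tvec" (3), from world to camera coordinates, as OpenCV has them. Camera axes: x right, y down, z forward; pixel columns grow to the right and rows downward; lengths in m; the calibration is good to about 2 mm. A picture is of the moment at which its call begins. camera_model takes no time and is no camera call.
- order.sign_off(): hands the job in, once; it reports no verdict.
Trained networks look in the newest picture that a camera, given by its name, has taken for a name from the list of things; names that differ only in an ending like _2 or _b are one class to them, and where a whole thing is asked for, a point or a joint stands for the part that bears it (a point fixed in the world has none). Each returns a list of dicts, best first, with "score" (0 to 1); they miss things now and then, are a little off and sometimes report something else, mostly with a low value. They report only what shows in the picture. A call takes as long as a camera call. They do not tell look-alikes from the thing itself.
- cams.regions_of(label, camera): "pixels" (480x640 bool, what is visible of it) and "rect" ([left, top, right, bottom] in pixels, round what is visible of it).
- cams.spot_point(label, camera): "at" ([column, row] in pixels: a listed point, or the origin of a listed thing).
The state is a dict: "t": time; "q": joint angles; "qd": joint speeds; "tau": joint torques, N m; "tcp_pos": TCP position; "tool_rot": TCP orientation; "force": force on the tool from outside, world axes, zero at the start; "ft_torque": the same for the moment, N m; "finger_gap": opening from 0.0 (shut) to 1.0 (fully open).
Only numpy, scipy, OpenCV 4.12 (cv2) and the standard library are available. Lean on these libraries where they do the work, as an engineer would, in place of code of your own. Each camera call takes 0.05 s, during which the arm holds its last target. There are 200 camera calls.

### The job

Lift the loose blue cap off the drain housing and stand it upright on the counter, clear of the housing. Then try the sockets from the steel tray on the brass hex nut that was under the cap: a socket that does not go on goes back standing in the tray, and the one that fits is pushed fully home over the nut. Finish with that socket seated on the nut and still held in the gripper, the cap and the other sockets standing as described and everything else left alone.

Things in the scene. Friction and masses are not known exactly. Their poses are not given: they have to be found in the camera images.
- housing: drain-strainer housing, fixed to the counter: dark flange 110 x 110 x 8 mm, on it a square aluminium block 76 x 76 mm up to 42 mm high, then a round steel boss 41 mm diameter up to 48 mm, then the hex nut. Short copper pipe stubs at +x and -x, 30 mm long. Origin at the centre of its underside, z up
- nut (a point): centre of the foot of the brass hex nut, on the boss, 48 mm above the counter; axes as the housing's. Nut 24 mm across flats, 16 mm high, top 3 mm chamfered to 19 mm, does not turn; two flats are square to this x, so parallel to sides of the block. The fitting socket has 2 mm play and sinks 16 mm, mouth on the boss (its origin here); a too small one stops 14 to 16 mm higher
- cap: loose blue plastic cap over the nut: a cup turned mouth down, 56 mm outside diameter, 48 mm inside, 32 mm high, 28 mm deep inside, with a round white knob 22 mm diameter from 32 to 58 mm high on top. Origin at the centre of its underside (the rim), z up. It starts resting on the block's top, 42 mm above the counter, and lifts straight off; about 60 g
- tray: flat steel tray fixed to the counter, 120 mm along its x, 290 mm along its y, floor 4 mm above the counter, rim 10 mm high and 4 mm thick. Origin at the centre of its underside. The sockets stand in a row along its y, about 90 mm apart
- socket_a: one of three sockets alike outside; hex openings differ, which fits is not told. Stands mouth down in the tray; origin at the centre of the mouth, z up. Steel barrel 39 mm diameter to 40 mm high, neck 18 mm to 48 mm, then black flat grip to 82 mm: 18 mm thick along x, 40 mm along y. Hex 21 mm deep, two flats square to x; turn it within 5 degrees of the nut's (60 degree steps are alike). 0.22 kg
- socket_b: one of three sockets alike outside; hex openings differ, which fits is not told. Stands mouth down in the tray; origin at the centre of the mouth, z up. Steel barrel 39 mm diameter to 40 mm high, neck 18 mm to 48 mm, then black flat grip to 82 mm: 18 mm thick along x, 40 mm along y. Hex 21 mm deep, two flats square to x; turn it within 5 degrees of the nut's (60 degree steps are alike). 0.22 kg
- socket_c: one of three sockets alike outside; hex openings differ, which fits is not told. Stands mouth down in the tray; origin at the centre of the mouth, z up. Steel barrel 39 mm diameter to 40 mm high, neck 18 mm to 48 mm, then black flat grip to 82 mm: 18 mm thick along x, 40 mm along y. Hex 21 mm deep, two flats square to x; turn it within 5 degrees of the nut's (60 degree steps are alike). 0.22 kg
- jar: bystander: amber glass jar with a white lid, 60 mm diameter, 80 mm high, standing; origin at the centre of its underside
- cup: bystander: small open steel cup, 72 mm across, 60 mm high; origin at the centre of its underside
- carton: bystander: paper carton with an orange band, 90 x 140 x 50 mm; origin at the centre of its underside
Things that resemble listed ones, but are neither listed nor needed, are in the scene too. What is shaped like the socket_b but pink is not meant.

How it is judged:
On the way, in this order (a step that is already met when the one before it is completed fails the run):
1. the cap is lifted up off the housing by the gripper (height (world z) of cap above 0.07 m and contact force between the fingers and cap above 0.3 N), for 0.1 s.
2. the cap stands upright on the counter, clear of the housing and let go (height (world z) of cap below 0.006 m and angle between cap's own z axis and vertical below 0.1 rad and horizontal distance between cap and housing above 0.085 m and contact force between the fingers and cap below 0.1 N), for 0.2 s.
At the end, for the whole second after the job is handed in: One socket is home on the nut (mouth within 5 mm of the boss, 4 mm of the axis, 4 degrees of upright), held by the fingers with over 2 N; the other two stand upright on the tray floor and the cap upright on the counter, over 85 mm from the housing's centre, none of them touched (all of step 2 and ((z of socket_a in the frame of nut between -0.004 and 0.005 m and horizontal distance between socket_a and nut below 0.004 m and angle between socket_a's own z axis and vertical below 0.07 rad and contact force between the fingers and socket_a above 2 N and x of socket_b in the frame of tray between -0.054 and 0.054 m and y of socket_b in the frame of tray between -0.139 and 0.139 m and z of each of socket_b, socket_c in the frame of tray below 0.008 m and angle between each of socket_b, socket_c's own z axis and vertical below 0.1 rad and contact force between the fingers and socket_b below 0.1 N and x of socket_c in the frame of tray between -0.054 and 0.054 m and y of socket_c in the frame of tray between -0.139 and 0.139 m and contact force between the fingers and socket_c below 0.1 N) or (z of socket_b in the frame of nut between -0.004 and 0.005 m and horizontal distance between socket_b and nut below 0.004 m and angle between socket_b's own z axis and vertical below 0.07 rad and contact force between the fingers and socket_b above 2 N and x of socket_a in the frame of tray between -0.054 and 0.054 m and y of socket_a in the frame of tray between -0.139 and 0.139 m and z of each of socket_a, socket_c in the frame of tray below 0.008 m and angle between each of socket_a, socket_c's own z axis and vertical below 0.1 rad and contact force between the fingers and socket_a below 0.1 N and x of socket_c in the frame of tray between -0.054 and 0.054 m and y of socket_c in the frame of tray between -0.139 and 0.139 m and contact force between the fingers and socket_c below 0.1 N) or (z of socket_c in the frame of nut between -0.004 and 0.005 m and horizontal distance between socket_c and nut below 0.004 m and angle between socket_c's own z axis and vertical below 0.07 rad and contact force between the fingers and socket_c above 2 N and x of socket_a in the frame of tray between -0.054 and 0.054 m and y of socket_a in the frame of tray between -0.139 and 0.139 m and z of each of socket_a, socket_b in the frame of tray below 0.008 m and angle between each of socket_a, socket_b's own z axis and vertical below 0.1 rad and contact force between the fingers and socket_a below 0.1 N and x of socket_b in the frame of tray between -0.054 and 0.054 m and y of socket_b in the frame of tray between -0.139 and 0.139 m and contact force between the fingers and socket_b below 0.1 N))); the arm keeps its last pose, push and grip.
It fails at once if the jar is shifted by more than 30 mm (distance of jar from where it was at the start of the episode above 0.03 m).
It fails at once if the cup is shifted by more than 30 mm (distance of cup from where it was at the start of the episode above 0.03 m).
It fails at once if the carton is shifted by more than 30 mm (distance of carton from where it was at the start of the episode above 0.03 m).
It also fails if it takes over 72 s, if anything falls off the work surface, if the arm or the gripper's body presses on something with over 40 N, if the wrist force passes 120 N, or if a joint passes its speed limit or range.

## Working session

There is one attempt and no reset: what is moved stays moved. The work goes in short steps, Python scripts to look and compute and a tool call to move; the robot and the scene stay as the last step left them, time stands still between calls to the robot, and variables do not carry over. Pictures are saved under pics/ and viewed, about 8 in all and at most 12, crops included, and the job is handed in when it is done.

Besides the shell and the picture viewer there is one more tool, called after "Call:" as name(argument=value, ...) on one line, values as JSON. drive_tool: Moves the arm, as the interface text tells. Its arguments: {"type":"object","properties":{"linear":{"type":"array","items":{"type":"array","items":{"type":"number"}}},"rot":{"type":"array","items":{"type":"array","items":{"type":"number"}}},"hand":{"type":"array","items":{"type":"number"}},"force":{"type":"number"}},"required":["linear","rot","hand"]}

```bash
mkdir -p pics; cat > h.py <<'E'
import numpy as np,cv2
from station import manip,cams,order
from scipy.spatial.transform import Rotation as R
def K(n):
    m=cams.camera_model(n);f=240/np.tan(np.radians(m["vfov"])/2)
    return m,f,cv2.Rodrigues(np.array(m["rvec"],float))[0],np.array(m["tvec"],float)
def p2w(n,uv,z):
    m,f,Rm,t=K(n);d=Rm.T@np.array([(uv[0]-m["cx"])/f,(uv[1]-m["cy"])/f,1]);o=-Rm.T@t
    return o+d*(z-o[2])/d[2]
def w2p(n,P):
    m,f,Rm,t=K(n);c=Rm@np.array(P)+t
    return np.array([m["cx"]+f*c[0]/c[2],m["cy"]+f*c[1]/c[2]])
def snap(n,fn,crop=None,s=1):
    a=cams.snapshot(n)[:,:,::-1]
    if crop: l,t,r,b=crop;a=a[t:b,l:r]
    a=cv2.resize(a,None,fx=s,fy=s,interpolation=cv2.INTER_CUBIC);cv2.imwrite("pics/"+fn,a);return a
E
python3 - <<'E'
from h import *
for n in("side","top"):
    m,f,Rm,t=K(n);print(n,{k:np.round(v,3) for k,v in m.items()},"pos",(-Rm.T@t).round(3))
    snap(n,n+"0.png")
    for l in["housing","nut","cap","tray","socket_a","jar","cup","carton"]:
        try:
            for d in cams.spot_point(l,n)[:5]:print(l,np.round(d["at"],1),round(d["score"],2),p2w(n,d["at"],{"cap":.042,"nut":.048,"socket_a":.004}.get(l,0)).round(3))
        except Exception as e:print(l,e)
print(manip.tip_reach,manip.sense())
a=cv2.imread("pics/side0.png");b=cv2.imread("pics/top0.png")
E
```

```text
side {'vfov': np.float64(51.072), 'cx': np.float64(321.36), 'cy': np.float64(239.372), 'rvec': array([ 2.15 , -0.059,  0.018]), 'tvec': array([-0.54 ,  0.119,  0.993])} pos [ 0.508 -0.792  0.638]
housing [337.  356.8] 0.64 [ 0.559 -0.185  0.   ]
nut [341.  337.5] 0.66 [ 0.565 -0.188  0.048]
cap [337.5 339.6] 0.61 [ 0.559 -0.187  0.042]
tray [292.6 240.5] 0.91 [0.483 0.182 0.   ]
tray [428.6 282.2] 0.35 [0.761 0.009 0.   ]
socket_a [284.6 222.5] 0.83 [0.464 0.257 0.004]
socket_a [290.  263.5] 0.77 [0.478 0.086 0.004]
socket_a [293.6 240.2] 0.76 [0.486 0.177 0.004]
socket_a [295.2 199.6] 0.68 [0.49  0.372 0.004]
socket_a [240.9 211. ] 0.68 [0.353 0.321 0.004]
jar [393.4 236.7] 0.77 [0.718 0.183 0.   ]
cup [443.8 374.7] 0.69 [ 0.73  -0.235  0.   ]
carton [428.1 283.7] 0.72 [0.759 0.004 0.   ]
top {'vfov': np.float64(52.248), 'cx': np.float64(321.265), 'cy': np.float64(228.547), 'rvec': array([ 2.132, -2.195,  0.131]), 'tvec': array([0.08 , 0.548, 0.886])} pos [0.443 0.071 0.943]
housing [453.5 223.6] 0.76 [ 0.556 -0.193  0.   ]
nut [461.5 215.6] 0.74 [ 0.564 -0.195  0.048]
cap [462.1 22
[... 427 characters left out ...]
3 -0.24  0.  ]
0.0726 {'t': 0.9, 'q': array([-1.32748397e+00,  5.27462462e-01,  1.43271797e+00,  7.63697596e-06,
        1.18138782e+00, -1.78486661e-01]), 'qd': array([-5.24154391e-04,  1.07923691e-03,  9.75376550e-04,  3.82827824e-05,
        9.60467453e-05, -3.10757767e-04]), 'tau': array([-1.76274602e-04, -4.42306316e+01, -1.78426069e+01, -2.41759271e-04,
        7.45887883e-04,  8.84116076e-06]), 'tcp_pos': array([ 0.25590547, -0.57017675,  0.30392775]), 'tool_rot': array([9.77843311e-01, 2.09338147e-01, 3.92625139e-06, 1.20824862e-05]), 'force': array([ 0.41369212,  0.78848404, -0.45275121]), 'ft_torque': array([ 0.00482955, -0.08255493,  0.05872389]), 'finger_gap': 0.9976386451171746}
```

View pics/top0.png

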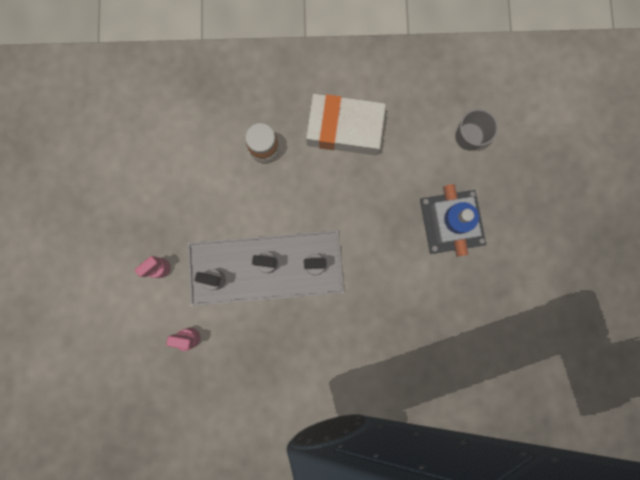

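View pics/side0.png

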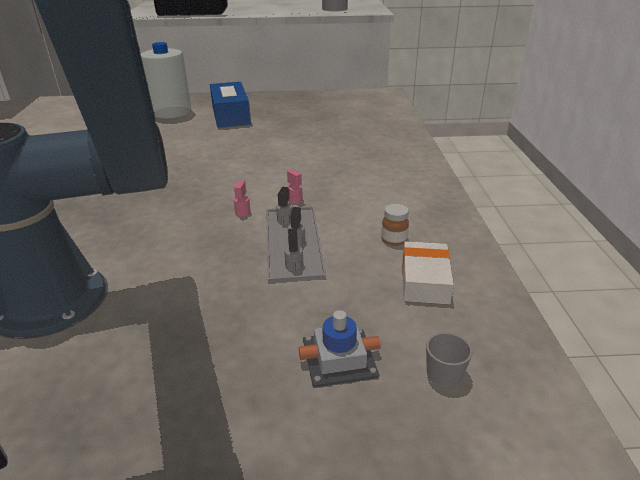

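Top view: housing at (454,222) with the blue cap at (462,216). The tray is at (265,268), with black-grip sockets at (208,278), (265,261) and (316,263). The pink look-alikes at (152,267) and (183,340) stand outside the tray and are not meant. Next I'll refine the poses by silhouette fit in both cameras.

```bash
cat > fit.py <<'E'
from h import *
from scipy.optimize import minimize
def box(x0,x1,y0,y1,z0,z1):return np.array([[x,y,z] for x in(x0,x1) for y in(y0,y1) for z in(z0,z1)])
def cyl(r,z0,z1,n=32):
    a=np.linspace(0,2*np.pi,n,endpoint=False);return np.array([[r*np.cos(t),r*np.sin(t),z] for t in a for z in(z0,z1)])
def cx(r,x0,x1,zc):
    c=cyl(r,x0,x1);return np.c_[c[:,2],c[:,0],c[:,1]+zc]
CAP=[cyl(.028,0,.032),cyl(.011,.032,.058)]
HOU=[box(-.055,.055,-.055,.055,0,.008),box(-.038,.038,-.038,.038,.008,.042)]
SOC=[cyl(.0195,0,.04),cyl(.009,.04,.048),box(-.009,.009,-.02,.02,.048,.082)]
S=4
def proj(n,parts,x,y,z,yaw):
    m,f,Rm,t=K(n);c,s=np.cos(yaw),np.sin(yaw);out=[]
    for P in parts:
        W=np.c_[c*P[:,0]-s*P[:,1]+x,s*P[:,0]+c*P[:,1]+y,P[:,2]+z]@Rm.T+t
        out.append(np.c_[m["cx"]+f*W[:,0]/W[:,2],m["cy"]+f*W[:,1]/W[:,2]])
    return out
def render(n,parts,p,z):
    M=np.zeros((480*S,640*S),np.uint8)
    for uv in proj(n,parts,p[0],p[1],z,p[2]):
        cv2.fillConvexPoly(M,cv2.convexHull(np.round((uv+.5)*S).astype(np.int32)),1)
    return M
def fit(parts,masks,p0,z,yaw=True,valid=None):
    big={n:cv2.resize(cv2.resize(m.astype(np.float32),None,fx=S,fy=S,interpolation=cv2.INTER_LINEAR),None,fx=1,fy=1)>.5 for n,m in masks.items()}
    def c(p):
        q=p if yaw else np.r_[p,0];e=0
        for n in big:
            d=(render(n,parts,q,z)>0)!=big[n]
            if valid and n in valid:d&=~valid[n]
            e+=d.sum()/big[n].sum()
        return e
    p0=np.array(p0[:3 if yaw else 2],float);sx=np.vstack([p0]+[p0+d for d in np.diag([.01,.01,.15][:len(p0)])])
    r=minimize(c,p0,method="Nelder-Mead",options=dict(initial_simplex=sx,xatol=1e-4,fatol=1e-4));return r.x,r.fun
E
cat > m1.py <<'E'
from fit import *
mk={}
imgs={}
for n in("top","side"):
    imgs[n]=cams.snapshot(n)[:,:,::-1].copy()
    for l in("housing","cap"):
        r=cams.regions_of(l,n);mk[l,n]=np.array(r[0]["pixels"]);print(l,n,[(np.round(q["rect"]),round(q["score"],2)) for q in r[:2]])
    mk["s",n]=cams.regions_of("socket_a",n)
    print(n,[(np.round(q["rect"]),round(q["score"],2)) for q in mk["s",n]])
draw=[]
for ns in(("top",),("side",),("top","side")):
    p,e=fit(CAP,{n:mk["cap",n] for n in ns},[.56,-.192],.042,False);print("cap",ns,p.round(4),round(e,3))
draw.append((CAP,[*p,0],.042))
for ns in(("top",),("side",),("top","side")):
    ms={n:mk["housing",n] for n in ns}
    # ignore cap & pipes
    va={}
    for n in ns:
        b=np.zeros((480*S,640*S),np.uint8)
        b|=render(n,CAP,[*draw[0][1]],.042)
        b=cv2.dilate(b,np.ones((9,9)));va[n]=b>0
    best=min((fit(HOU+[cx(.009,-.085,.085,.02)],ms,[.559,-.19,y],0,True,va) for y in(0,.3,-.3)),key=lambda r:r[1]);print("hou",ns,best[0].round(4),best[1].round(3))
draw.append((HOU,best[0],0))
for i,(x,y) in enumerate([(.464,.266),(.487,.172),(.480,.084)]):
  for ns in(("top",),("side",),("top","side")):
    ms={}
    for n in ns:
        u=w2p(n,[x,y,.04])
        c=[q for q in mk["s",n] if q["rect"][0]-3<u[0]<q["rect"][2]+3 and q["rect"][1]-3<u[1]<q["rect"][3]+3]
        if c: ms[n]=np.array(min(c,key=lambda q:np.hypot(*(np.array(q["rect"]).reshape(2,2).mean(0)-u)))["pixels"])
    if not ms:print("none",i,ns);continue
    b=min((fit(SOC,ms,[x,y,w],.004) for w in(0,.3,-.3)),key=lambda r:r[1]);print(i,ns,b[0].round(4),round(b[1],3))
    if ns==("top",):draw.append((SOC,b[0],.004))
out=[]
for n,(c1,c2) in dict(top=((405,170,505,270),(180,220,347,320)),side=((290,300,390,400),(230,180,397,280))).items():
    I=cv2.resize(imgs[n],None,fx=3,fy=3,interpolation=cv2.INTER_CUBIC)
    for P,p,z in draw:
        for uv in proj(n,P,p[0],p[1],z,p[2]):cv2.polylines(I,[np.round((cv2.convexHull(uv.astype(np.float32))+.5)*3).astype(np.int32)],True,(0,255,0),1)
    out.append(np.hstack([I[c[1]*3:c[3]*3,c[0]*3:c[2]*3] for c in(c1,c2)]))
a=np.vstack(out);print(a.shape);cv2.imwrite("pics/ov.png",a[:,:800])
E
python3 m1.py
```

```text
housing top [(array([420., 184., 486., 257.]), 0.82), (array([249., 122., 278., 165.]), 0.75)]
cap top [(array([445., 204., 477., 236.]), 0.59)]
top [(array([252., 255., 279., 273.]), 0.96), (array([193., 268., 229., 292.]), 0.84), (array([304., 255., 327., 272.]), 0.8), (array([167., 331., 200., 352.]), 0.58)]
housing side [(array([298., 330., 381., 386.]), 0.64)]
cap side [(array([323., 313., 357., 351.]), 0.63)]
side [(array([288., 169., 301., 204.]), 0.82), (array([234., 181., 253., 220.]), 0.79), (array([290., 208., 306., 246.]), 0.76), (array([284., 229., 302., 273.]), 0.62), (array([278., 191., 289., 225.]), 0.58)]
cap ('top',) [ 0.5593 -0.1906] 0.036
cap ('side',) [ 0.5614 -0.1874] 0.084
cap ('top', 'side') [ 0.5598 -0.1902] 0.143
hou ('top',) [ 0.5597 -0.1901  0.1189] 0.109
hou ('side',) [ 0.5617 -0.1859  0.1273] 0.129
hou ('top', 'side') [ 0.5605 -0.1888  0.1351] 0.29
0 ('top',) [ 0.4622  0.2695 -0.3102] 0.058
0 ('side',) [ 0.4643  0.2752 -0.2034] 0.204
0 ('top', 'side') [ 0.4632  0.2694 -0.204 ] 0.293
1 ('top',) [ 0.4905  0.1689 -0.1002] 0.073
1 ('side',) [ 0.4931  0.1736 
[... 500 characters left out ...]
l=1e-4,fatol=1e-4));return r.x,r.fun
    res = _minimize_neldermead(fun, x0, args, callback, bounds=bounds,
                               **options)
    fxcc = func(xcc)
    fx = function(np.copy(x), *(wrapper_args + args))
  File "fit.py", line 28, in c
    d=(render(n,parts,q,z)>0)!=big[n]
       ~~~~~~^^^^^^^^^^^^^
  File "fit.py", line 20, in render
    for uv in proj(n,parts,p[0],p[1],z,p[2]):
              ~~~~^^^^^^^^^^^^^^^^^^^^^^^^^^
  File "fit.py", line 13, in proj
    m,f,Rm,t=K(n);c,s=np.cos(yaw),np.sin(yaw);out=[]
             ~^^^
  File "h.py", line 5, in K
    m=cams.camera_model(n);f=240/np.tan(np.radians(m["vfov"])/2)
ValueError: time passes only in moves, steps and waits
```

```bash
sed -i 's/^def K(n):/from functools import lru_cache\n@lru_cache(None)\ndef K(n):/' h.py
sed -i 's/("top",),("side",),("top","side")):$/("top",),("side",)):/' m1.py
sed -i 's/xatol=1e-4,fatol=1e-4/xatol=3e-4,fatol=1e-3/' fit.py
time python3 m1.py
```

```text
housing top [(array([449., 202., 476., 234.]), 0.56)]
cap top [(array([444., 203., 478., 236.]), 0.68)]
top [(array([138., 255., 173., 278.]), 0.96), (array([166., 330., 200., 350.]), 0.76), (array([193., 270., 228., 291.]), 0.74), (array([255., 252., 278., 273.]), 0.72), (array([304., 256., 329., 273.]), 0.72)]
housing side [(array([298., 329., 382., 386.]), 0.71)]
cap side [(array([322., 309., 358., 351.]), 0.95), (array([405., 242., 453., 305.]), 0.58)]
side [(array([288., 208., 304., 245.]), 0.88), (array([288., 170., 300., 204.]), 0.85), (array([276., 189., 290., 225.]), 0.73), (array([235., 180., 252., 218.]), 0.71), (array([283., 228., 301., 272.]), 0.57)]
cap ('top',) [ 0.56   -0.1908] 0.057
cap ('side',) [ 0.5611 -0.1886] 0.067
hou ('top',) [ 0.5941 -0.2055  0.5681] 3.133
hou ('side',) [ 0.5612 -0.1859  0.1343] 0.132
0 ('top',) [ 0.461   0.2685 -0.2545] 0.093
0 ('side',) [ 0.4632  0.2704 -0.2093] 0.097
1 ('top',) [ 0.4897  0.1681 -0.2283] 0.088
1 ('side',) [0.4921 0.1777 0.0717] 0.704
2 ('top',) [0.4836 0.0779 0.0905] 0.083
2 ('side',) [0.4851 0.0791 0.0377] 0.078
(600, 801, 3)
real	0m27.387s
user	0m23.384s
sys	0m0.793s
```

View pics/ov.png

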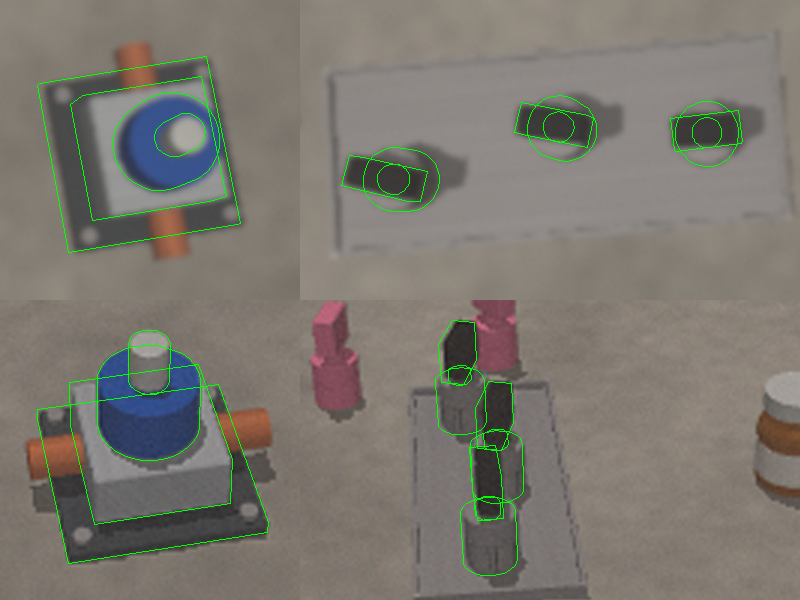

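The overlay fits: the green outlines lie on the housing, cap and the three black sockets. The housing is at about (0.5605,-0.188) with yaw 0.13. The sockets are at about (0.462,0.269), (0.490,0.169) and (0.484,0.078).

```bash
cat > go.py <<'E'
import sys;from h import *
def plan(x,y,z,yaw,st=None):
    s=manip.sense();Rm=R.from_quat(s["tool_rot"]);T=R.from_matrix(np.array([[np.cos(yaw),np.sin(yaw),0],[np.sin(yaw),-np.cos(yaw),0],[0,0,-1]]))
    rv=np.degrees((Rm.inv()*T).as_rotvec());sh=1000*T.inv().apply(np.array([x,y,z])-s["tcp_pos"])
    print("t",round(s["t"],2),"tcp",s["tcp_pos"].round(4),"F",s["force"].round(1),"gap mm",round(s["finger_gap"]*85.4,1),"q",s["q"].round(2))
    print("rot first",rv.round(2),"rows>=",np.abs(rv).max()/7.1,"| then shift",sh.round(1),"rows>=",np.linalg.norm(sh)/41)
if __name__=="__main__":plan(*map(float,sys.argv[1:5]))
E
python3 go.py .5603 -.190 .22 1.70
```

```text
t 1.7 tcp [ 0.2559 -0.5702  0.3039] F [ 0.7 -0.2 -0.5] gap mm 85.3 q [-1.33  0.53  1.43 -0.    1.18 -0.18]
rot first [ -0.     0.   -73.23] rows>= 10.314664867364636 | then shift [337.8 350.9  83.9] rows>= 12.054033716018099
```

Call:
drive_tool(linear=[[0,0,0],[0,0,0],[0,0,0],[0,0,0],[0,0,0],[0,0,0],[0,0,0],[0,0,0],[0,0,0],[0,0,0],[0,0,0]], rot=[[0,0,-6.66],[0,0,-6.66],[0,0,-6.66],[0,0,-6.66],[0,0,-6.66],[0,0,-6.66],[0,0,-6.66],[0,0,-6.66],[0,0,-6.66],[0,0,-6.66],[0,0,-6.66]], hand=[50,50,50,50,50,50,50,50,50,50,50], force=40)

```text
t: 2.62
tcp_pos: [0.2559, -0.5702, 0.3039]
tool_rot: [0.636, 0.771, -0.0, -0.0]
force: [-0.4, 0.3, -0.6]
finger_gap: 0.589
```

Call:
drive_tool(linear=[[24.1,25.1,6],[24.1,25.1,6],[24.1,25.1,6],[24.1,25.1,6],[24.1,25.1,6],[24.1,25.1,6],[24.1,25.1,6],[24.1,25.1,6],[24.1,25.1,6],[24.1,25.1,6],[24.1,25.1,6],[24.1,25.1,6],[24.1,25.1,6],[24.1,25.1,6],[0,0,0]], rot=[[0,0,0],[0,0,0],[0,0,0],[0,0,0],[0,0,0],[0,0,0],[0,0,0],[0,0,0],[0,0,0],[0,0,0],[0,0,0],[0,0,0],[0,0,0],[0,0,0],[0,0,0]], hand=[50,50,50,50,50,50,50,50,50,50,50,50,50,50,50])

```text
t: 3.87
tcp_pos: [0.5485, -0.1623, 0.2151]
tool_rot: [0.638, 0.77, -0.004, 0.007]
force: [-0.2, -0.1, -0.1]
finger_gap: 0.589
```

```bash
python3 go.py .5603 -.190 .149 1.70
```

```text
t 3.87 tcp [ 0.5485 -0.1623  0.2151] F [-0.2 -0.1 -0.1] gap mm 50.3 q [-0.48  0.57  1.66 -0.01  0.9  -0.66]
rot first [0.26 0.91 3.27] rows>= 0.4599606302232221 | then shift [-29.    8.1  66.1] rows>= 1.7715113333368822
```

Call:
drive_tool(linear=[[0,0,0],[-15,4,0],[-14,4,0],[0,0,0]], rot=[[0.3,0.9,3.3],[0,0,0],[0,0,0],[0,0,0]], hand=[50,50,50,50])

```text
t: 4.2
tcp_pos: [0.5618, -0.1874, 0.2147]
tool_rot: [0.658, 0.753, -0.001, -0.001]
force: [-0.2, -0.2, 0.5]
finger_gap: 0.581
```

```bash
python3 go.py .5603 -.190 .149 1.70
```

```text
t 4.2 tcp [ 0.5618 -0.1874  0.2147] F [-0.2 -0.2  0.5] gap mm 49.6 q [-0.51  0.6   1.6  -0.    0.95 -0.64]
rot first [-0.12 -0.03  0.35] rows>= 0.049047922692837476 | then shift [-2.4 -1.9 65.7] rows>= 1.6032673900950851
```

Call:
drive_tool(linear=[[-2.4,-1.9,16],[0,0,17],[0,0,17],[0,0,15],[0,0,0],[0,0,0],[0,0,0],[0,0,0],[0,0,0]], rot=[[0,0,0.3],[0,0,0],[0,0,0],[0,0,0],[0,0,0],[0,0,0],[0,0,0],[0,0,0],[0,0,0]], hand=[50,50,50,50,50,10,10,10,10])

```text
t: 4.95
tcp_pos: [0.5602, -0.1971, 0.1517]
tool_rot: [0.663, 0.748, 0.0, 0.003]
force: [-0.4, -0.2, -0.3]
finger_gap: 0.241
```

```bash
python3 go.py .42 -.25 .23 1.70
```

```text
t 4.95 tcp [ 0.5602 -0.1971  0.1517] F [-0.4 -0.2 -0.3] gap mm 20.5 q [-0.53  0.69  1.63 -0.    0.81 -0.65]
rot first [ 0.22  0.21 -0.49] rows>= 0.06929916163377452 | then shift [ -34.3 -145.8  -78.3] rows>= 4.123839308082474
```

Call:
drive_tool(linear=[[0,0,0],[0,0,-10],[0,0,-25],[0,0,-25],[0,0,-20],[0,0,0]], rot=[[0,0,0],[0,0,0],[0,0,0],[0,0,0],[0,0,0],[0,0,0]], hand=[10,10,10,10,10,10])

```text
t: 5.45
tcp_pos: [0.5601, -0.1966, 0.2387]
tool_rot: [0.663, 0.749, 0.0, 0.003]
force: [0.4, -0.2, -0.6]
finger_gap: 0.241
```

```bash
python3 go.py .42 -.25 .11 1.70; python3 -c "
from h import *
a=snap('side','c1.png',(230,220,430,400),3)
b=cams.spot_point('cap','side');print([(np.round(x['at']),x['score']) for x in b])"
```

```text
t 5.45 tcp [ 0.5601 -0.1966  0.2387] F [ 0.4 -0.2 -0.6] gap mm 20.6 q [-0.53  0.56  1.58 -0.    0.99 -0.65]
rot first [ 0.29  0.27 -0.46] rows>= 0.06432913876750292 | then shift [ -34.9 -145.8  128.7] rows>= 4.818878521075794
[(array([340., 298.]), 0.95)]
```

View pics/c1.png

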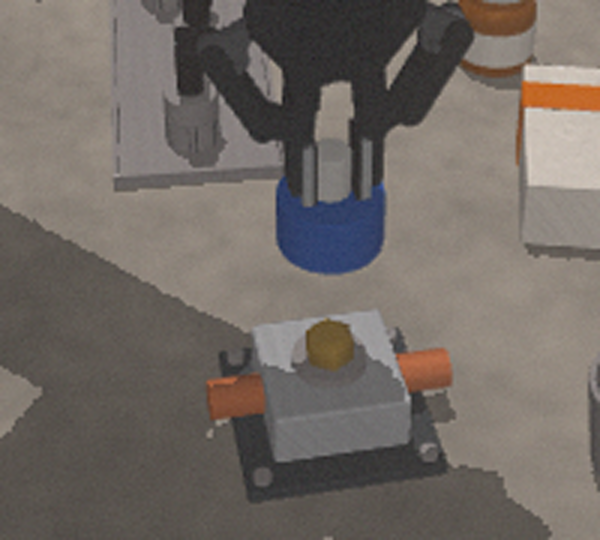

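Picture: the cap hangs upright in the fingers, and the bare brass nut is visible at about (340,335).

Call:
drive_tool(linear=[[-5,-21,0],[-5,-21,0],[-5,-21,0],[-5,-21,0],[-5,-21,0],[-5,-21,0],[-5,-20,0],[0,0,0],[0,0,0]], rot=[[0,0,0],[0,0,0],[0,0,0],[0,0,0],[0,0,0],[0,0,0],[0,0,0],[0,0,0],[0,0,0]], hand=[10,10,10,10,10,10,10,10,10])

```text
t: 6.3
tcp_pos: [0.4083, -0.2449, 0.2269]
tool_rot: [0.662, 0.75, 0.0, -0.008]
force: [0.8, -0.8, -0.1]
finger_gap: 0.237
```

```bash
python3 go.py .42 -.25 .11 1.70
```

```text
t 6.3 tcp [ 0.4083 -0.2449  0.2269] F [ 0.8 -0.8 -0.1] gap mm 20.2 q [-0.78  0.46  1.87 -0.    0.83 -0.9 ]
rot first [-0.6  -0.73 -0.28] rows>= 0.10295058284069593 | then shift [ -6.6  10.9 116.9] rows>= 2.8678866131147145
```

Call:
drive_tool(linear=[[0,0,0],[-3,5,25],[0,0,25],[0,0,25],[0,0,20],[0,0,10],[0,0,0],[0,0,0]], rot=[[-0.6,-0.7,-0.3],[0,0,0],[0,0,0],[0,0,0],[0,0,0],[0,0,0],[0,0,0],[0,0,0]], hand=[10,10,10,10,10,10,10,10])

```text
t: 6.97
tcp_pos: [0.4219, -0.2467, 0.1162]
tool_rot: [0.657, 0.754, 0.001, 0.006]
force: [-0.2, -0.3, -0.6]
finger_gap: 0.244
```

```bash
python3 go.py .42 -.25 .110 1.70
```

```text
t 6.97 tcp [ 0.4219 -0.2467  0.1162] F [-0.2 -0.3 -0.6] gap mm 20.9 q [-0.76  0.67  1.92  0.    0.54 -0.9 ]
rot first [0.53 0.47 0.46] rows>= 0.07514408144821355 | then shift [-3.  -2.3  6.2] rows>= 0.17736448874631847
```

Call:
drive_tool(linear=[[0,0,0],[0,0,4],[0,0,1.5],[0,0,0]], rot=[[0.5,0.5,0.4],[0,0,0],[0,0,0],[0,0,0]], hand=[10,10,10,10])

```text
t: 7.3
tcp_pos: [0.4243, -0.2469, 0.1122]
tool_rot: [0.659, 0.752, 0.0, 0.002]
force: [-0.5, -0.4, -0.5]
finger_gap: 0.243
```

```bash
python3 go.py .42 -.25 .1095 1.70
```

```text
t 7.3 tcp [ 0.4243 -0.2469  0.1122] F [-0.5 -0.4 -0.5] gap mm 20.7 q [-0.76  0.68  1.91  0.    0.54 -0.89]
rot first [0.2  0.17 0.15] rows>= 0.028052676459464004 | then shift [-2.5 -4.7  2.7] rows>= 0.14476724966869026
```

Call:
drive_tool(linear=[[0,0,2],[0,0,0.5],[0,0,0],[0,0,0],[0,0,0],[0,0,0],[0,0,0],[0,0,-10],[0,0,-30],[0,0,-40],[0,0,-30],[0,0,0]], rot=[[0,0,0],[0,0,0],[0,0,0],[0,0,0],[0,0,0],[0,0,0],[0,0,0],[0,0,0],[0,0,0],[0,0,0],[0,0,0],[0,0,0]], hand=[10,10,10,50,50,50,50,50,50,50,50,50])

```text
t: 8.3
tcp_pos: [0.4233, -0.2467, 0.2256]
tool_rot: [0.659, 0.752, 0.0, 0.001]
force: [0.3, -0.8, 0.5]
finger_gap: 0.587
```

```bash
python3 go.py .484 .078 .23 1.63; python3 - <<'E'
from fit import *
im=snap('side','c2.png',(180,300,400,460),3)
for n in("side","top"):
    if n=="top":cams.snapshot(n)
    r=cams.regions_of("cap",n)
    if r:
        p,e=fit(CAP,{n:np.array(r[0]["pixels"])},[.424,-.247],0,False);print(n,p,e)
E
```

```text
t 8.3 tcp [ 0.4233 -0.2467  0.2256] F [ 0.3 -0.8  0.5] gap mm 50.1 q [-0.76  0.47  1.85  0.    0.83 -0.89]
rot first [0.11 0.05 4.1 ] rows>= 0.5778217418568726 | then shift [320.5  79.8  -4.4] rows>= 8.057388794830242
side [ 0.4255967  -0.23892851] 0.0631761583996734
top [0.47915625 0.06471875] 1.2126223235964977
```

View pics/c2.png

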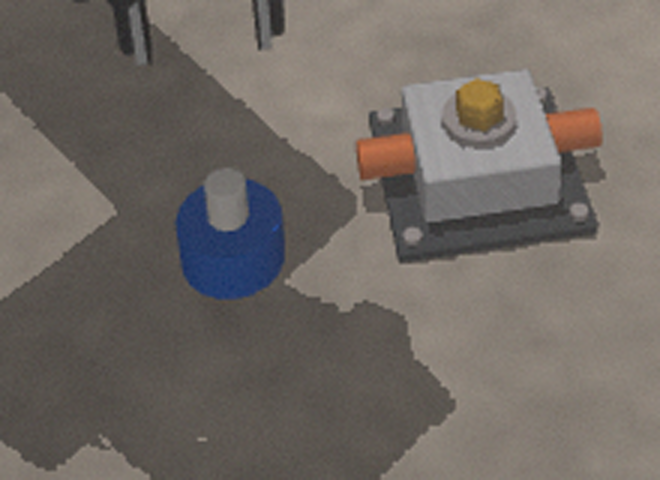

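The cap stands upright at about (256,378), clear of the housing, and the nut shows at (340,335). Next I'll measure the nut by colour and move to the nearest socket.

Call:
drive_tool(linear=[[0,0,0],[30,7.4,0],[30,7.4,0],[30,7.4,0],[30,7.4,0],[30,7.4,0],[30,7.4,0],[30,7.4,0],[30,7.4,0],[30,7.4,0],[25,7.4,0],[10,2,0],[0,0,0],[0,0,0]], rot=[[0,0,4.1],[0,0,0],[0,0,0],[0,0,0],[0,0,0],[0,0,0],[0,0,0],[0,0,0],[0,0,0],[0,0,0],[0,0,0],[0,0,0],[0,0,0],[0,0,0]], hand=[50,50,50,50,50,50,50,50,50,50,50,50,50,50])

```text
t: 9.67
tcp_pos: [0.4732, 0.0783, 0.2015]
tool_rot: [0.689, 0.724, -0.01, -0.025]
force: [-0.3, 0.2, -0.5]
finger_gap: 0.587
```

```bash
python3 go.py .4845 .0785 .127 1.63; cat > nut.py <<'E'
from fit import *
NUT=[np.vstack([np.array([[.012/np.cos(np.pi/6)*np.cos(a),.012/np.cos(np.pi/6)*np.sin(a),z] for a in np.pi/6+np.arange(6)*np.pi/3 for z in(0,.013)]),cyl(.0095,.016,.016)])]
for n in("side","top"):
    a=cams.snapshot(n);h=cv2.cvtColor(cv2.resize(a,None,fx=1,fy=1),cv2.COLOR_RGB2HSV)
    m=(h[:,:,0]>12)&(h[:,:,0]<32)&(h[:,:,1]>130)&(h[:,:,2]>50)
    u=w2p(n,[.56,-.19,.055]).round().astype(int);k=np.zeros_like(m);k[u[1]-25:u[1]+25,u[0]-25:u[0]+25]=1;m&=k
    if m.sum()<20:print(n,"hidden",m.sum());continue
    p,e=fit(NUT,{n:m},[.56,-.189,.13],.048);print(n,m.sum(),p.round(4),round(e,3))
E
python3 nut.py
```

```text
t 9.67 tcp [0.4732 0.0783 0.2015] F [-0.3  0.2 -0.5] gap mm 50.1 q [-0.08  0.51  1.86  0.02  0.82 -0.14]
rot first [-2.82 -1.33 -0.61] rows>= 0.3966779487468178 | then shift [-0.5 11.3 74.5] rows>= 1.8387651913574103
side 161 [ 0.5617 -0.1851  0.0584] 0.416
top 83 [ 0.5616 -0.1926  0.377 ] 1.184
```

Call:
drive_tool(linear=[[0,0,0],[0,6,5],[0,5,10],[0,0,10],[0,0,0]], rot=[[-2.8,-1.3,-0.6],[0,0,0],[0,0,0],[0,0,0],[0,0,0]], hand=[50,50,50,50,50])

```text
t: 10.18
tcp_pos: [0.4861, 0.0728, 0.174]
tool_rot: [0.69, 0.724, -0.0, -0.0]
force: [-0.5, 0.5, -0.2]
finger_gap: 0.583
```

```bash
python3 go.py .4845 .0785 .127 1.63; python3 - <<'E'
from fit import *
for n in("side","top"):
    a=cams.snapshot(n);cv2.imwrite(f"pics/n_{n}.png",a[:,:,::-1]);h=cv2.cvtColor(a,cv2.COLOR_RGB2HSV)
    u=w2p(n,[.561,-.188,.056]).round().astype(int);print(n,u)
    for c in range(3):print(h[u[1]-10:u[1]+11:2,u[0]-10:u[0]+11:2,c])
E
```

```text
t 10.18 tcp [0.4861 0.0728 0.174 ] F [-0.5  0.5 -0.2] gap mm 49.8 q [-0.08  0.56  1.88 -0.    0.7  -0.13]
rot first [-0.05  0.   -0.59] rows>= 0.083399610510705 | then shift [ 5.8 -1.3 47. ] rows>= 1.1553921519640014
side [339 334]
[[ 18  11  12  15   8  19  10   5   4 165  60]
 [  6 174 120 110   5  20 173   6  30 173 170]
 [ 90   0  15  20  20  19  19  19  19 128 120]
 [135 158  20  19  18  19  20  20  20 100   0]
 [ 10   5  18  20  20  20  20  20  19  18   0]
 [  8 175  19  19  20  20  21  19  19  17   4]
 [ 13   0  20  21  20  20  19  20  20  17   7]
 [  7   7  19  18  19  19  20  18  19  17   8]
 [  4   9  21  19  21  19  18  18  18  21  17]
 [  0   5   8  13  17  18  19  20 174  10   0]
 [ 19 176  12  12 174   0   0   4   3  11  17]]
[[ 36  34  31  34  26  34  24  23  14   7   2]
 [ 21   9   7   5  11 111   7   9   2   7   5]
 [  2   2  11 170 164 151 155 162 145   7   2]
 [  4   7 147 150 155 155 160 160 162   5   5]
 [  5  13 146 163 164 153 154 152 156  59   7]
 [ 17  13 136 159 149 162 161 157 149  89  14]
 [ 18  14 140 130 138 155 150 131 142  80  18]
 [ 19  19 127 128 129
[... 1432 characters left out ...]
 18  44 103 129 133 136 134 119  41  10]
 [ 13  14  19  46 104 120 117 103  59  17   5]
 [  5  15  15  20  34  33  24  22  17  12   3]
 [  3   7  13  16  17  16  17  15  10   6   3]]
[[175 174 172 168 168 167 169 173 175 174 173]
 [175 164 158 151 152 150 149 154 166 172 172]
 [162 151 149 140 136 138 141 145 150 164 170]
 [143 148 138 121 149 163 168 167 153 148 166]
 [140 149 126 131 163 170 172 172 164 148 155]
 [143 143 119 149 170 171 171 171 167 151 150]
 [143 138 116 145 167 171 170 170 166 146 153]
 [140 143 121 116 148 167 169 167 158 142 157]
 [135 147 144 121 115 140 140 134 134 147 161]
 [144 139 149 143 128 133 139 141 148 154 166]
 [164 145 137 146 149 148 151 153 158 168 172]]
```

```bash
sed -i 's/.*cams.snapshot(n);h=.*/    a=cv2.imread(f"pics\/n_{n}.png");h=cv2.cvtColor(a,cv2.COLOR_BGR2HSV)/; s/m=(h.*/m=(h[:,:,1]>72)\&(h[:,:,0]<30)/; s/25:u/13:u/g; s/+25/+13/g' nut.py; python3 nut.py
```

```text
side 224 [ 0.5619 -0.1873  0.1088] 0.053
top 156 [ 0.5596 -0.1897  0.3131] 0.179
```

Call:
drive_tool(linear=[[0,0,0],[5.8,-1.3,10],[0,0,15],[0,0,12],[0,0,0],[0,0,0]], rot=[[0,0,-0.6],[0,0,0],[0,0,0],[0,0,0],[0,0,0],[0,0,0]], hand=[50,50,50,50,50,50])

```text
t: 10.78
tcp_pos: [0.4881, 0.0774, 0.139]
tool_rot: [0.686, 0.728, 0.002, 0.002]
force: [0.5, 0.0, 1.1]
finger_gap: 0.584
```

```bash
python3 go.py .4845 .0785 .127 1.63
```

```text
t 10.78 tcp [0.4881 0.0774 0.139 ] F [0.5 0.  1.1] gap mm 49.9 q [-0.07  0.63  1.89  0.    0.61 -0.13]
rot first [0.36 0.04 0.04] rows>= 0.050476026470852635 | then shift [ 1.4 -3.6 12. ] rows>= 0.3060453648580414
```

Call:
drive_tool(linear=[[1.4,-3.6,4],[0,0,7],[0,0,0],[0,0,0],[0,0,0],[0,0,0],[0,0,0],[0,0,0]], rot=[[0.3,0,0],[0,0,0],[0,0,0],[0,0,0],[0,0,0],[0,0,0],[0,0,0],[0,0,0]], hand=[50,50,50,5,5,5,5,5], force=60)

```text
t: 11.45
tcp_pos: [0.4854, 0.0785, 0.1294]
tool_rot: [0.685, 0.728, 0.001, 0.002]
force: [0.2, -0.1, -2.6]
finger_gap: 0.2
```

```bash
python3 go.py .4845 .0785 .25 1.63
```

```text
t 11.45 tcp [0.4854 0.0785 0.1294] F [ 0.2 -0.1 -2.6] gap mm 17.1 q [-0.07  0.65  1.9  -0.    0.58 -0.13]
rot first [0.26 0.07 0.06] rows>= 0.03696617758978106 | then shift [ 1.000e-01 -9.000e-01 -1.206e+02] rows>= 2.941353309986945
```

Call:
drive_tool(linear=[[0,0,-5],[0,0,-20],[0,0,-30],[0,0,-30],[0,0,-25],[0,0,0],[0,0,0]], rot=[[0.2,0,0],[0,0,0],[0,0,0],[0,0,0],[0,0,0],[0,0,0],[0,0,-3.9]], hand=[5,5,5,5,5,5,5])

```text
t: 12.03
tcp_pos: [0.4836, 0.0786, 0.2437]
tool_rot: [0.66, 0.751, -0.002, -0.002]
force: [-1.7, -0.2, -1.8]
finger_gap: 0.204
```

```bash
python3 go.py .5607 -.1885 .25 1.70
```

```text
t 12.03 tcp [0.4836 0.0786 0.2437] F [-1.7 -0.2 -1.8] gap mm 17.4 q [-0.07  0.44  1.82 -0.    0.88 -0.19]
rot first [-0.37 -0.    0.  ] rows>= 0.052187882559842746 | then shift [-274.8   42.1   -6.3] rows>= 6.783283173528868
```

Call:
drive_tool(linear=[[-22,3.6,-1],[-24,3.6,-1],[-24,3.6,-1],[-24,3.6,-1],[-24,3.6,-1],[-24,3.6,-1],[-24,3.6,-1],[-24,3.6,-1],[-24,3.6,-1],[-22,3.6,-1],[-15,2,0],[-8,0,0],[0,0,0],[0,0,0]], rot=[[0,0,0],[0,0,0],[0,0,0],[0,0,0],[0,0,0],[0,0,0],[0,0,0],[0,0,0],[0,0,0],[0,0,0],[0,0,0],[0,0,0],[0,0,0],[0,0,0]], hand=[5,5,5,5,5,5,5,5,5,5,5,5,5,5])

```text
t: 13.2
tcp_pos: [0.55, -0.181, 0.2426]
tool_rot: [0.658, 0.753, -0.006, -0.013]
force: [0.7, -0.4, -1.9]
finger_gap: 0.202
```

```bash
python3 go.py .5607 -.1885 .21 1.70
```

```text
t 13.2 tcp [ 0.55   -0.181   0.2426] F [ 0.7 -0.4 -1.9] gap mm 17.2 q [-0.51  0.55  1.59 -0.01  1.02 -0.64]
rot first [-1.42 -0.66  0.3 ] rows>= 0.20058838333280465 | then shift [-8.8  9.6 32.6] rows>= 0.8563784768706169
```

Call:
drive_tool(linear=[[0,0,0],[-5,5,12],[-4,4.6,12],[0,0,8],[0,0,0],[0,0,0]], rot=[[-1.4,-0.6,0.3],[0,0,0],[0,0,0],[0,0,0],[0,0,0],[0,0,0]], hand=[5,5,5,5,5,5])

```text
t: 13.7
tcp_pos: [0.5595, -0.1831, 0.2052]
tool_rot: [0.658, 0.753, -0.0, -0.005]
force: [-0.1, -1.0, -1.7]
finger_gap: 0.202
```

```bash
python3 go.py .5607 -.1885 .1734 1.70;  python3 -c "
from fit import *
n='side';a=cams.snapshot(n)[:,:,::-1].copy()
s=manip.sense();c=s['tcp_pos'];z=c[2]-.1254
r=cams.regions_of('socket_a',n);print([(np.round(q['rect']),round(q['score'],2)) for q in r])
u=w2p(n,[c[0],c[1],z+.02]);print(u)
I=cv2.resize(a,None,fx=5,fy=5,interpolation=cv2.INTER_CUBIC)
for P,p,zz in((SOC[:1],[c[0],c[1],.13],z),([cyl(.0205,.042,.048)],[.5607,-.1885,.13],0)):
  for uv in proj(n,P,p[0],p[1],zz,p[2]):cv2.polylines(I,[np.round((cv2.convexHull(uv.astype(np.float32))+.5)*5).astype(np.int32)],True,(0,255,0),1)
cv2.imwrite('pics/c3.png',I[5*270:5*390,5*270:5*410])
"
```

```text
t 13.7 tcp [ 0.5595 -0.1831  0.2052] F [-0.1 -1.  -1.7] gap mm 17.3 q [-0.51  0.61  1.61  0.    0.93 -0.64]
rot first [-0.36 -0.41  0.28] rows>= 0.05734823995086707 | then shift [-5.5  0.5 31.8] rows>= 0.7882111499113518
[(array([325., 273., 349., 331.]), 0.8), (array([274., 187., 291., 226.]), 0.78), (array([286., 167., 300., 205.]), 0.75), (array([234., 180., 253., 216.]), 0.68), (array([289., 208., 306., 246.]), 0.63)]
[337.75335148 311.79595501]
```

View pics/c3.png

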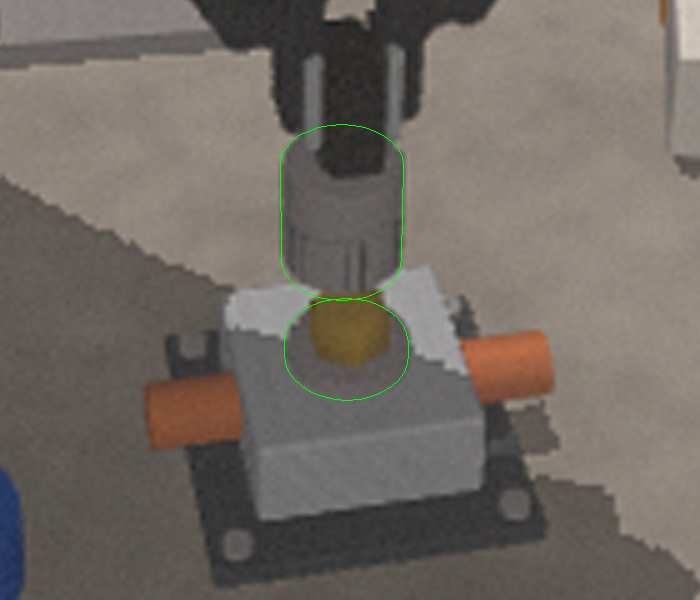

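Picture: the held socket sits upright just above the nut at about (339,333), in line within about 1 px. I'll align it and lower it gently.

Call:
drive_tool(linear=[[0,0,0],[-5.5,0.5,0],[0,0,4],[0,0,0],[0,0,0]], rot=[[-0.3,-0.4,0.3],[0,0,0],[0,0,0],[0,0,0],[0,0,0]], hand=[5,5,5,5,5])

```text
t: 14.22
tcp_pos: [0.5614, -0.1895, 0.2029]
tool_rot: [0.66, 0.751, -0.0, 0.002]
force: [0.2, 0.3, -0.7]
finger_gap: 0.196
```

```bash
python3 go.py .5607 -.1885 .1734 1.70
```

```text
t 14.22 tcp [ 0.5614 -0.1895  0.2029] F [ 0.2  0.3 -0.7] gap mm 16.7 q [-0.51  0.61  1.61 -0.    0.92 -0.64]
rot first [ 0.12  0.16 -0.05] rows>= 0.022750294581948015 | then shift [ 1.1 -0.6 29.5] rows>= 0.7199862043810995
```

Call:
drive_tool(linear=[[1,-0.5,4],[0,0,5],[0,0,4],[0,0,3],[0,0,0]], rot=[[0.1,0.2,0],[0,0,0],[0,0,0],[0,0,0],[0,0,0]], hand=[5,5,5,5,5])

```text
t: 14.63
tcp_pos: [0.5616, -0.1891, 0.1896]
tool_rot: [0.66, 0.751, 0.001, 0.001]
force: [0.9, 0.1, -2.4]
finger_gap: 0.199
```

```bash
python3 go.py .5607 -.1885 .1734 1.70
```

```text
t 14.63 tcp [ 0.5616 -0.1891  0.1896] F [ 0.9  0.1 -2.4] gap mm 17.0 q [-0.51  0.63  1.62  0.    0.89 -0.64]
rot first [ 0.18  0.07 -0.06] rows>= 0.024753522824464448 | then shift [ 0.7 -0.8 16.2] rows>= 0.39554247233401907
```

Call:
drive_tool(linear=[[0.7,-0.8,2],[0,0,2],[0,0,2],[0,0,2],[0,0,2]], rot=[[0,0,0],[0,0,0],[0,0,0],[0,0,0],[0,0,0]], hand=[5,5,5,5,5])

```text
t: 15.05
tcp_pos: [0.5617, -0.1889, 0.1891]
tool_rot: [0.66, 0.751, 0.001, 0.004]
force: [-3.2, 1.2, 13.2]
finger_gap: 0.196
```

```bash
python3 go.py .5607 -.1885 .1734 1.70
```

```text
t 15.05 tcp [ 0.5617 -0.1889  0.1891] F [-3.2  1.2 13.2] gap mm 16.7 q [-0.51  0.63  1.62 -0.    0.88 -0.64]
rot first [0.36 0.29 0.02] rows>= 0.05112826793071829 | then shift [ 0.6 -0.9 15.7] rows>= 0.3841981506697103
```

It stopped about 15.7 mm high at 13 N. I'll try small side shifts, to tell a misfit from misalignment.

Call:
drive_tool(linear=[[1.5,0,1],[1.5,0,2],[0,1.5,2],[-1.5,0,2],[-1.5,0,2],[-1.5,0,2],[0,-1.5,2],[0,-1.5,2],[1.5,0,2],[1.5,0,2]], rot=[[0,0,0],[0,0,0],[0,0,0],[0,0,0],[0,0,0],[0,0,0],[0,0,0],[0,0,0],[0,0,0],[0,0,0]], hand=[5,5,5,5,5,5,5,5,5,5])

```text
t: 15.88
tcp_pos: [0.5612, -0.1873, 0.1892]
tool_rot: [0.659, 0.752, 0.001, 0.009]
force: [-4.3, -2.7, 12.8]
finger_gap: 0.205
```

```bash
python3 go.py .5607 -.1885 .1734 1.70
```

```text
t 15.88 tcp [ 0.5612 -0.1873  0.1892] F [-4.3 -2.7 12.8] gap mm 17.5 q [-0.51  0.63  1.63 -0.    0.87 -0.64]
rot first [0.73 0.68 0.18] rows>= 0.10255441340734245 | then shift [-1.2 -0.6 15.8] rows>= 0.38630121563237807
```

Call:
drive_tool(linear=[[-0.6,-0.3,0],[0,0,4],[0,0,5],[0,0,5],[0,0,5]], rot=[[0.7,0.7,0],[0,0,0],[0,0,0],[0,0,0],[0,0,0]], hand=[5,5,5,5,5])

```text
t: 16.3
tcp_pos: [0.5615, -0.1881, 0.1889]
tool_rot: [0.658, 0.753, -0.0, 0.002]
force: [-8.4, 3.3, 32.3]
finger_gap: 0.201
```

```bash
python3 go.py .5607 -.1885 .25 1.70;python3 -c "
from h import *
snap('side','c4.png',(280,260,400,350),5)"
```

```text
t 16.3 tcp [ 0.5615 -0.1881  0.1889] F [-8.4  3.3 32.3] gap mm 17.2 q [-0.51  0.63  1.62 -0.    0.89 -0.64]
rot first [0.1  0.16 0.28] rows>= 0.03925357141501345 | then shift [ -0.3  -0.9 -61.1] rows>= 1.4914945384287204
```

View pics/c4.png

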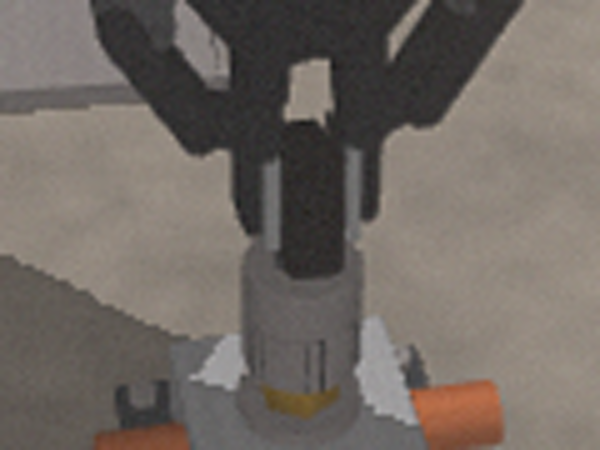

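Picture: the socket (x≈341) sits centred over the nut but high, with brass showing below it at (341,340). It does not sink at 32 N, so it is too small. It goes back to the tray.

Call:
drive_tool(linear=[[0,0,-5],[0,0,-15],[0,0,-20],[0,0,-20],[0,0,0],[23,-3.6,0],[24,-3.6,0],[24,-3.6,0],[24,-3.6,0],[24,-3.6,0],[24,-3.6,0],[24,-3.6,0],[24,-3.6,0],[24,-3.6,0],[20,-3.6,0],[12,-2,0],[5,-1,0],[0,0,0],[0,0,0]], rot=[[0,0,0],[0,0,0],[0,0,0],[0,0,0],[0,0,0],[0,0,0],[0,0,0],[0,0,0],[0,0,0],[0,0,0],[0,0,0],[0,0,0],[0,0,0],[0,0,0],[0,0,0],[0,0,0],[0,0,0],[0,0,0],[0,0,0]], hand=[5,5,5,5,5,5,5,5,5,5,5,5,5,5,5,5,5,5,5])

```text
t: 17.93
tcp_pos: [0.4812, 0.0677, 0.2282]
tool_rot: [0.661, 0.751, -0.005, -0.01]
force: [-0.4, -0.0, -2.4]
finger_gap: 0.197
```

```bash
python3 go.py .4854 .0785 .1294 1.63
```

```text
t 17.93 tcp [0.4812 0.0677 0.2282] F [-0.4 -0.  -2.4] gap mm 16.8 q [-0.09  0.47  1.84  0.01  0.86 -0.22]
rot first [-1.2  -0.48  3.9 ] rows>= 0.5495485537314347 | then shift [10.5  4.8 98.8] rows>= 2.4259621193146437
```

Call:
drive_tool(linear=[[0,0,0],[5,2.5,15],[5,2,25],[0,0,25],[0,0,15],[0,0,7],[0,0,0],[0,0,0]], rot=[[-1.2,-0.5,3.9],[0,0,0],[0,0,0],[0,0,0],[0,0,0],[0,0,0],[0,0,0],[0,0,0]], hand=[5,5,5,5,5,5,5,5])

```text
t: 18.6
tcp_pos: [0.4926, 0.0707, 0.1364]
tool_rot: [0.69, 0.723, 0.002, 0.005]
force: [0.7, 0.6, -2.7]
finger_gap: 0.198
```

```bash
python3 go.py .4854 .0785 .1294 1.63
```

```text
t 18.6 tcp [0.4926 0.0707 0.1364] F [ 0.7  0.6 -2.7] gap mm 16.9 q [-0.08  0.64  1.89 -0.    0.6  -0.13]
rot first [ 0.56  0.2  -0.71] rows>= 0.09935094701966457 | then shift [ 8.2 -6.7  7. ] rows>= 0.3100220716176643
```

Call:
drive_tool(linear=[[0,0,0],[8,-6,2],[0,0,2],[0,0,2],[0,0,0]], rot=[[0.5,0.2,-0.7],[0,0,0],[0,0,0],[0,0,0],[0,0,0]], hand=[5,5,5,5,5])

```text
t: 19.02
tcp_pos: [0.4877, 0.0781, 0.1331]
tool_rot: [0.686, 0.728, 0.002, 0.003]
force: [-0.5, 0.2, -1.9]
finger_gap: 0.2
```

```bash
python3 go.py .4854 .0785 .1285 1.63
```

```text
t 19.02 tcp [0.4877 0.0781 0.1331] F [-0.5  0.2 -1.9] gap mm 17.1 q [-0.07  0.64  1.9   0.    0.59 -0.13]
rot first [ 0.41  0.03 -0.01] rows>= 0.05712343389873946 | then shift [ 0.5 -2.3  4.6] rows>= 0.12555273784931995
```

Call:
drive_tool(linear=[[0,0,1],[0,0,3],[0,0,1.5],[0,0,0],[0,0,0]], rot=[[0.4,0,0],[0,0,0],[0,0,0],[0,0,0],[0,0,0]], hand=[5,5,5,5,5])

```text
t: 19.43
tcp_pos: [0.4884, 0.0785, 0.1298]
tool_rot: [0.685, 0.728, 0.001, 0.002]
force: [-0.1, -0.5, -3.0]
finger_gap: 0.194
```

```bash
python3 go.py .4895 .169 .21 1.44
```

```text
t 19.43 tcp [0.4884 0.0785 0.1298] F [-0.1 -0.5 -3. ] gap mm 16.6 q [-0.07  0.65  1.9  -0.    0.59 -0.13]
rot first [ 0.18  0.06 10.95] rows>= 1.5422185825507528 | then shift [ 89.9 -10.7 -80.2] rows>= 2.9509848971231074
```

Call:
drive_tool(linear=[[0,0,2],[0,0,0],[0,0,0],[0,0,0],[0,0,0],[0,0,0],[0,0,-10],[0,0,-25],[0,0,-30],[0,0,-15],[0,0,0]], rot=[[0,0,0],[0,0,0],[0,0,0],[0,0,0],[0,0,0],[0,0,0],[0,0,0],[0,0,0],[0,0,0],[0,0,0],[0,0,0]], hand=[5,5,50,50,50,50,50,50,50,50,50])

```text
t: 20.35
tcp_pos: [0.4883, 0.0784, 0.2124]
tool_rot: [0.686, 0.728, -0.0, 0.001]
force: [-0.1, -0.1, -0.0]
finger_gap: 0.587
```

```bash
python3 go.py .4895 .169 .21 1.41; python3 - <<'E'
from fit import *
imgs={}
for n in("side","top"):
    imgs[n]=cams.snapshot(n)[:,:,::-1].copy();cv2.imwrite(f"pics/d_{n}.png",imgs[n])
    r=cams.regions_of("socket_a",n)
    for x,y in[(.464,.269),(.491,.169),(.488,.0785)]:
        u=w2p(n,[x,y,.043]);c=[q for q in r if np.hypot(*(np.array(q["rect"]).reshape(2,2).mean(0)-u))<14]
        if not c:print(n,x,"none");continue
        q=min(c,key=lambda q:np.hypot(*(np.array(q["rect"]).reshape(2,2).mean(0)-u)))
        b=min((fit(SOC,{n:np.array(q["pixels"])},[x,y,w],.004) for w in(0,-.25)),key=lambda r:r[1]);print(n,q["rect"],b[0].round(4),round(b[1],3))
o=[cv2.resize(imgs[n][c[1]:c[3],c[0]:c[2]],(400,300),interpolation=cv2.INTER_CUBIC) for n,c in(("side",(230,180,350,270)),("top",(180,210,340,330)))]
cv2.imwrite("pics/c5.png",np.hstack(o))
E
```

```text
t 20.35 tcp [0.4883 0.0784 0.2124] F [-0.1 -0.1 -0. ] gap mm 50.1 q [-0.07  0.5   1.84 -0.    0.8  -0.13]
rot first [ 0.03  0.06 12.66] rows>= 1.7824886282473267 | then shift [ 89.6 -13.3   2.4] rows>= 2.211176864831848
side [274.5, 190.0, 290.4, 226.9] [ 0.4644  0.2685 -0.0846] 0.185
side [288.1, 206.4, 308.7, 245.6] [ 0.4923  0.1709 -0.0953] 0.583
side [285.2, 229.3, 305.7, 270.3] [0.4911 0.0823 0.0227] 0.112
top [196.2, 269.9, 226.6, 293.0] [ 0.4615  0.2688 -0.2439] 0.058
top 0.491 none
top 0.488 none
```

View pics/c5.png

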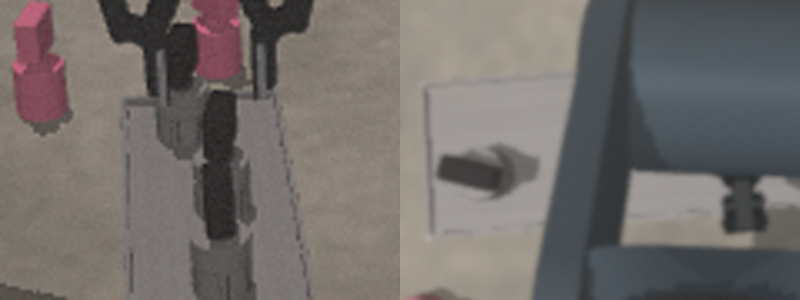

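Picture: the returned socket stands in the tray at about (295,250) in the side view; the other two are untouched. Next is the middle socket.

Call:
drive_tool(linear=[[0,0,0],[0,0,0],[20,-2.5,0],[25,-3,0],[25,-3,0],[14,-3,0],[5,-1,0],[0,0,0],[0,0,0]], rot=[[0,0,6.3],[0,0,6.3],[0,0,0],[0,0,0],[0,0,0],[0,0,0],[0,0,0],[0,0,0],[0,0,0]], hand=[50,50,50,50,50,50,50,50,50])

```text
t: 21.3
tcp_pos: [0.4837, 0.1698, 0.1962]
tool_rot: [0.766, 0.643, -0.013, -0.01]
force: [-0.7, -0.7, 0.6]
finger_gap: 0.585
```

```bash
python3 go.py .4905 .1685 .128 1.41
```

```text
t 21.3 tcp [0.4837 0.1698 0.1962] F [-0.7 -0.7  0.6] gap mm 49.9 q [0.12 0.55 1.79 0.   0.83 0.29]
rot first [-1.83  0.45 -0.8 ] rows>= 0.2581087577363407 | then shift [-0.2  7.  68.2] rows>= 1.6726005981701033
```

Call:
drive_tool(linear=[[0,0,0],[0,4,8],[0,3,10],[0,0,10],[0,0,10],[0,0,0],[0,0,0]], rot=[[-1.8,0.4,-0.8],[0,0,0],[0,0,0],[0,0,0],[0,0,0],[0,0,0],[0,0,0]], hand=[50,50,50,50,50,50,50])

```text
t: 21.88
tcp_pos: [0.492, 0.163, 0.1518]
tool_rot: [0.764, 0.645, -0.003, -0.001]
force: [-0.0, -0.0, -0.0]
finger_gap: 0.588
```

```bash
python3 go.py .4905 .1685 .128 1.41
```

```text
t 21.88 tcp [0.492  0.163  0.1518] F [-0. -0. -0.] gap mm 50.2 q [ 0.1   0.63  1.82 -0.    0.7   0.28]
rot first [-0.34  0.21 -0.41] rows>= 0.058048429886176256 | then shift [ 5.2 -2.4 23.8] rows>= 0.5967237312135969
```

Call:
drive_tool(linear=[[0,0,0],[5,-2.4,0],[0,0,10],[0,0,10],[0,0,3],[0,0,0]], rot=[[-0.3,0.2,-0.4],[0,0,0],[0,0,0],[0,0,0],[0,0,0],[0,0,0]], hand=[50,50,50,50,50,50])

```text
t: 22.38
tcp_pos: [0.4915, 0.1681, 0.1271]
tool_rot: [0.762, 0.648, 0.001, 0.0]
force: [0.1, 0.1, 0.1]
finger_gap: 0.582
```

```bash
python3 go.py .4905 .1685 .128 1.41
```

```text
t 22.38 tcp [0.4915 0.1681 0.1271] F [0.1 0.1 0.1] gap mm 49.7 q [0.11 0.67 1.83 0.   0.63 0.28]
rot first [ 0.09 -0.04 -0.06] rows>= 0.012623369068102524 | then shift [ 0.3 -1.1 -0.9] rows>= 0.0344491319815531
```

Call:
drive_tool(linear=[[0,0,0],[0,0,0],[0,0,0],[0,0,0],[0,0,0],[0,0,0]], rot=[[0,0,0],[0,0,0],[0,0,0],[0,0,0],[0,0,0],[0,0,0]], hand=[5,5,5,5,5,5])

```text
t: 22.88
tcp_pos: [0.491, 0.1682, 0.1266]
tool_rot: [0.762, 0.648, 0.0, 0.0]
force: [-0.4, 1.1, -2.4]
finger_gap: 0.2
```

```bash
python3 go.py .4905 .1685 .25 1.41
```

```text
t 22.88 tcp [0.491  0.1682 0.1266] F [-0.4  1.1 -2.4] gap mm 17.1 q [0.11 0.67 1.83 0.   0.63 0.28]
rot first [ 0.01 -0.01 -0.03] rows>= 0.004137379157574576 | then shift [   0.2   -0.6 -123.4] rows>= 3.0085898079019375
```

Call:
drive_tool(linear=[[0,0,-5],[0,0,-20],[0,0,-30],[0,0,-30],[0,0,-30],[0,0,0],[0,0,0],[0,0,0],[0,0,0]], rot=[[0,0,0],[0,0,0],[0,0,0],[0,0,0],[0,0,0],[0,0,0],[0,0,-5.5],[0,0,-5.5],[0,0,-5.6]], hand=[5,5,5,5,5,5,5,5,5])

```text
t: 23.63
tcp_pos: [0.4893, 0.1679, 0.2479]
tool_rot: [0.656, 0.755, -0.001, -0.001]
force: [-1.1, -0.3, -2.5]
finger_gap: 0.203
```

```bash
python3 go.py .5610 -.1885 .245 1.70
```

```text
t 23.63 tcp [0.4893 0.1679 0.2479] F [-1.1 -0.3 -2.5] gap mm 17.3 q [ 0.11  0.46  1.76  0.    0.92 -0.03]
rot first [-0.13 -0.02  0.56] rows>= 0.07933258774986199 | then shift [-362.6   25.2    2.9] rows>= 8.86665372858932
```

Call:
drive_tool(linear=[[-20,1.8,-1],[-25,1.8,-1],[-25,1.8,-1],[-25,1.8,-1],[-25,1.8,-1],[-25,1.8,-1],[-25,1.8,-1],[-25,1.8,-1],[-25,1.8,-1],[-25,1.8,-1],[-25,1.8,-1],[-25,1.8,-1],[-25,1.8,0],[-20,0,0],[-10,0,0],[-5,0,0],[0,0,0],[0,0,0]], rot=[[0,0,0.5],[0,0,0],[0,0,0],[0,0,0],[0,0,0],[0,0,0],[0,0,0],[0,0,0],[0,0,0],[0,0,0],[0,0,0],[0,0,0],[0,0,0],[0,0,0],[0,0,0],[0,0,0],[0,0,0],[0,0,0]], hand=[5,5,5,5,5,5,5,5,5,5,5,5,5,5,5,5,5,5])

```text
t: 25.13
tcp_pos: [0.554, -0.1937, 0.25]
tool_rot: [0.657, 0.754, -0.004, -0.01]
force: [0.5, -0.5, -1.5]
finger_gap: 0.197
```

```bash
python3 go.py .5610 -.1885 .205 1.70
```

```text
t 25.13 tcp [ 0.554  -0.1937  0.25  ] F [ 0.5 -0.5 -1.5] gap mm 16.8 q [-0.53  0.55  1.57 -0.    1.04 -0.66]
rot first [-1.11 -0.57  0.42] rows>= 0.15573169714189963 | then shift [ 4.2  7.7 45. ] rows>= 1.119015573288135
```

Call:
drive_tool(linear=[[0,0,0],[2,4,10],[2,3.5,15],[0,0,12],[0,0,6],[0,0,0],[0,0,0]], rot=[[-1.1,-0.6,0.4],[0,0,0],[0,0,0],[0,0,0],[0,0,0],[0,0,0],[0,0,0]], hand=[5,5,5,5,5,5,5])

```text
t: 25.72
tcp_pos: [0.56, -0.1787, 0.2032]
tool_rot: [0.657, 0.754, 0.0, -0.003]
force: [-0.0, -0.3, -1.9]
finger_gap: 0.203
```

```bash
python3 go.py .5610 -.1885 .1706 1.70
```

```text
t 25.72 tcp [ 0.56   -0.1787  0.2032] F [-0.  -0.3 -1.9] gap mm 17.3 q [-0.5   0.61  1.61  0.    0.92 -0.64]
rot first [-0.24 -0.32  0.48] rows>= 0.06792096044128892 | then shift [-9.8 -0.3 32.6] rows>= 0.8300091732616406
```

Call:
drive_tool(linear=[[0,0,0],[-5,0,0],[-5,0,3],[0,0,4],[0,0,0],[0,0,0]], rot=[[-0.2,-0.3,0.5],[0,0,0],[0,0,0],[0,0,0],[0,0,0],[0,0,0]], hand=[5,5,5,5,5,5])

```text
t: 26.22
tcp_pos: [0.5626, -0.1898, 0.1975]
tool_rot: [0.66, 0.751, 0.0, 0.002]
force: [0.2, -0.4, -1.8]
finger_gap: 0.199
```

```bash
python3 go.py .5610 -.1885 .1706 1.70
```

```text
t 26.22 tcp [ 0.5626 -0.1898  0.1975] F [ 0.2 -0.4 -1.8] gap mm 17.0 q [-0.51  0.62  1.61 -0.    0.91 -0.64]
rot first [ 0.16  0.15 -0.03] rows>= 0.02297037136678292 | then shift [ 1.5 -1.4 26.9] rows>= 0.6591069018034779
```

Call:
drive_tool(linear=[[1.5,-1.4,2],[0,0,3],[0,0,3],[0,0,3],[0,0,3],[0,0,3],[0,0,3]], rot=[[0.2,0.1,0],[0,0,0],[0,0,0],[0,0,0],[0,0,0],[0,0,0],[0,0,0]], hand=[5,5,5,5,5,5,5])

```text
t: 26.8
tcp_pos: [0.5613, -0.1895, 0.1846]
tool_rot: [0.66, 0.751, -0.001, 0.001]
force: [-4.4, 2.0, 19.5]
finger_gap: 0.2
```

```bash
python3 go.py .5610 -.1885 .1706 1.70
```

```text
t 26.8 tcp [ 0.5613 -0.1895  0.1846] F [-4.4  2.  19.5] gap mm 17.1 q [-0.51  0.64  1.62 -0.    0.88 -0.64]
rot first [-0.    0.21 -0.  ] rows>= 0.030088606766907895 | then shift [ 1.  -0.1 14. ] rows>= 0.3414404406826721
```

It stopped 14 mm high at 19.5 N. I'll do the same shift-and-press test.

Call:
drive_tool(linear=[[1.5,0,2],[1.5,0,2],[0,1.5,2],[0,1.5,2],[-1.5,0,2],[-1.5,0,2],[-1.5,0,2],[0,-1.5,2],[0,-1.5,2],[1.5,0,3],[0,0,5],[0,0,5]], rot=[[0,0.2,0],[0,0,2],[0,0,0],[0,0,-2],[0,0,-2],[0,0,0],[0,0,2],[0,0,0],[0,0,0],[0,0,0],[0,0,0],[0,0,0]], hand=[5,5,5,5,5,5,5,5,5,5,5,5])

```text
t: 27.8
tcp_pos: [0.5609, -0.1894, 0.1844]
tool_rot: [0.658, 0.753, -0.002, 0.004]
force: [-8.1, 3.8, 31.1]
finger_gap: 0.2
```

```bash
python3 go.py .5610 -.1885 .25 1.70;python3 -c "
from h import *
snap('side','c6.png',(280,260,400,350),5)"
```

```text
t 27.8 tcp [ 0.5609 -0.1894  0.1844] F [-8.1  3.8 31.1] gap mm 17.1 q [-0.51  0.64  1.62 -0.01  0.87 -0.64]
rot first [0.13 0.48 0.37] rows>= 0.0682067015051852 | then shift [  0.9   0.2 -65.6] rows>= 1.6007692663437856
```

View pics/c6.png

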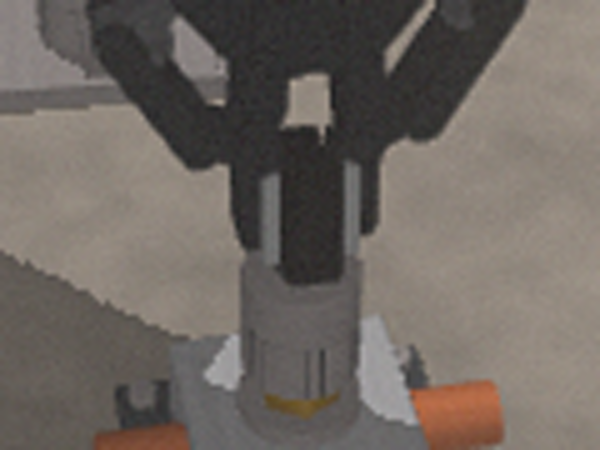

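Picture: the socket is centred but high, with brass still visible at (341,340), so it is also too small. Back it goes; the third must be the one.

Call:
drive_tool(linear=[[0,0,-5],[0,0,-20],[0,0,-25],[0,0,-20],[0,0,0],[25,-1.8,0],[27,-1.8,0],[27,-1.8,0],[27,-1.8,0],[27,-1.8,0],[27,-1.8,0],[27,-1.8,0],[27,-1.8,0],[27,-1.8,0],[27,-1.8,0],[27,-1.8,0],[25,-1.8,0],[15,-1.8,0],[0,0,0],[0,0,0]], rot=[[0,0,0],[0,0,0],[0,0,0],[0,0,0],[0,0,0],[0,0,0],[0,0,0],[0,0,0],[0,0,0],[0,0,0],[0,0,0],[0,0,0],[0,0,0],[0,0,0],[0,0,0],[0,0,0],[0,0,0],[0,0,0],[0,0,0],[0,0,0]], hand=[5,5,5,5,5,5,5,5,5,5,5,5,5,5,5,5,5,5,5,5])

```text
t: 29.52
tcp_pos: [0.485, 0.1535, 0.2377]
tool_rot: [0.659, 0.752, -0.007, -0.0]
force: [-0.6, 0.5, -2.0]
finger_gap: 0.2
```

```bash
python3 go.py .490 .1685 .1266 1.41
```

```text
t 29.52 tcp [0.485  0.1535 0.2377] F [-0.6  0.5 -2. ] gap mm 17.0 q [ 0.09  0.47  1.78 -0.01  0.9  -0.03]
rot first [-0.51  0.58 16.78] rows>= 2.363258878720699 | then shift [ 15.6   2.6 111.1] rows>= 2.73663799423232
```

Call:
drive_tool(linear=[[0,0,0],[0,0,0],[0,0,0],[8,1,15],[7,1,25],[0,0,25],[0,0,22],[0,0,12],[0,0,5],[0,0,0],[0,0,0]], rot=[[-0.3,0.3,5.6],[-0.2,0.2,5.6],[0,0,5.6],[0,0,0],[0,0,0],[0,0,0],[0,0,0],[0,0,0],[0,0,0],[0,0,0],[0,0,0]], hand=[5,5,5,5,5,5,5,5,5,5,5])

```text
t: 30.43
tcp_pos: [0.4954, 0.1585, 0.1264]
tool_rot: [0.771, 0.637, 0.001, 0.002]
force: [0.0, 1.0, 2.5]
finger_gap: 0.201
```

```bash
python3 go.py .490 .1685 .1266 1.41
```

```text
t 30.43 tcp [0.4954 0.1585 0.1264] F [0.  1.  2.5] gap mm 17.1 q [ 0.1   0.67  1.83 -0.    0.63  0.29]
rot first [ 0.21  0.04 -1.62] rows>= 0.2281972862122699 | then shift [ 9.  -6.9 -0.2] rows>= 0.27651371349506143
```

Call:
drive_tool(linear=[[0,0,0],[0,0,0],[0,0,0],[0,0,0],[0,0,0],[0,0,-10],[0,0,-25],[0,0,-30],[0,0,-15],[0,0,0]], rot=[[0.2,0,0],[0,0,0],[0,0,0],[0,0,0],[0,0,0],[0,0,0],[0,0,0],[0,0,0],[0,0,0],[0,0,0]], hand=[5,50,50,50,50,50,50,50,50,50])

```text
t: 31.27
tcp_pos: [0.4973, 0.156, 0.2122]
tool_rot: [0.771, 0.636, 0.001, 0.002]
force: [0.8, -0.0, 0.6]
finger_gap: 0.589
```

```bash
python3 go.py .4625 .269 .2 1.335
```

```text
t 31.27 tcp [0.4973 0.156  0.2122] F [ 0.8 -0.   0.6] gap mm 50.3 q [ 0.09  0.52  1.78 -0.    0.83  0.28]
rot first [0.2  0.06 2.56] rows>= 0.36110379522098063 | then shift [101.7 -60.3  12.2] rows>= 2.89966390127419
```

Call:
drive_tool(linear=[[0,0,0],[18,-11,0],[25,-15,0],[25,-15,0],[20,-12,0],[10,-6,0],[0,0,0],[0,0,0]], rot=[[0.2,0,2.5],[0,0,0],[0,0,0],[0,0,0],[0,0,0],[0,0,0],[0,0,0],[0,0,0]], hand=[50,50,50,50,50,50,50,50])

```text
t: 31.93
tcp_pos: [0.462, 0.2683, 0.2128]
tool_rot: [0.786, 0.618, 0.001, 0.002]
force: [0.2, -1.2, 0.1]
finger_gap: 0.586
```

```bash
python3 go.py .4625 .269 .128 1.335; python3 - <<'E'
from fit import *
n="side";a=cams.snapshot(n)[:,:,::-1]
r=cams.regions_of("socket_a",n)
for x,y in[(.49,.159),(.488,.0785)]:
    u=w2p(n,[x,y,.043]);c=[q for q in r if np.hypot(*(np.array(q["rect"]).reshape(2,2).mean(0)-u))<14]
    for q in c:
        b=fit(SOC,{n:np.array(q["pixels"])},[x,y,-.1],.004);print(n,q["rect"],b[0].round(4),round(b[1],3))
cv2.imwrite("pics/c7.png",cv2.resize(a[160:290,220:380],(640,520),interpolation=cv2.INTER_CUBIC))
E
```

```text
t 31.93 tcp [0.462  0.2683 0.2128] F [ 0.2 -1.2  0.1] gap mm 50.0 q [ 0.32  0.54  1.75 -0.    0.85  0.56]
rot first [ 0.3   0.02 -0.19] rows>= 0.042355045738488875 | then shift [ 0.9  0.3 84.8] rows>= 2.0690511239430505
side [294.5, 209.9, 309.8, 248.1] [ 0.4984  0.1634 -0.042 ] 0.85
side [286.4, 227.8, 303.6, 269.5] [ 0.4911  0.0807 -0.0548] 0.061
```

View pics/c7.png

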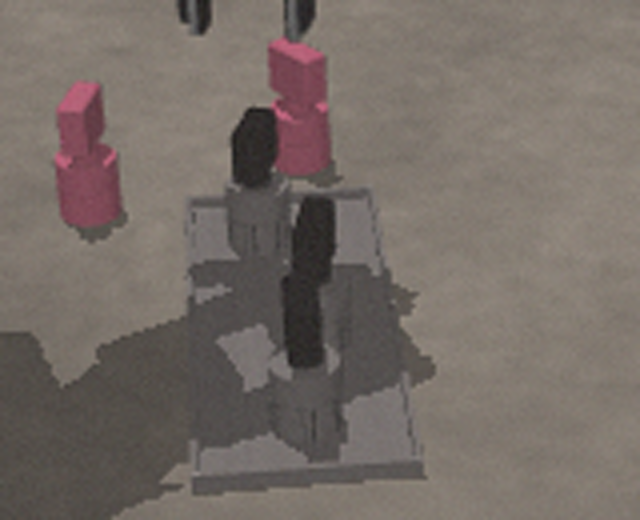

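Picture: both rejected sockets stand in the tray, at about (298,220) and (297,260). The third stands at (283,205), with the pink look-alikes outside the tray.

Call:
drive_tool(linear=[[1,0,10],[0,0,20],[0,0,20],[0,0,15],[0,0,0],[0,0,0]], rot=[[0.3,0,-0.2],[0,0,0],[0,0,0],[0,0,0],[0,0,0],[0,0,0]], hand=[50,50,50,50,50,50])

```text
t: 32.53
tcp_pos: [0.4662, 0.2633, 0.1437]
tool_rot: [0.788, 0.616, 0.0, 0.001]
force: [0.6, -0.0, -0.2]
finger_gap: 0.584
```

```bash
python3 go.py .4625 .269 .128 1.335
```

```text
t 32.53 tcp [0.4662 0.2633 0.1437] F [ 0.6 -0.  -0.2] gap mm 49.9 q [ 0.31  0.65  1.79 -0.    0.7   0.55]
rot first [ 0.08 -0.   -0.51] rows>= 0.07199107237055645 | then shift [ 4.7 -4.9 15.7] rows>= 0.41717021189238845
```

Call:
drive_tool(linear=[[4.7,-4.9,2],[0,0,6],[0,0,6],[0,0,0],[0,0,0]], rot=[[0,0,-0.5],[0,0,0],[0,0,0],[0,0,0],[0,0,0]], hand=[50,50,50,50,50])

```text
t: 32.95
tcp_pos: [0.4639, 0.2688, 0.1301]
tool_rot: [0.786, 0.619, 0.002, 0.001]
force: [0.3, -0.2, -0.2]
finger_gap: 0.584
```

```bash
python3 go.py .4625 .269 .128 1.335
```

```text
t 32.95 tcp [0.4639 0.2688 0.1301] F [ 0.3 -0.2 -0.2] gap mm 49.9 q [ 0.32  0.68  1.79 -0.    0.67  0.55]
rot first [ 0.24 -0.11 -0.07] rows>= 0.034002471430509364 | then shift [-0.1 -1.4  2.1] rows>= 0.06142001290755656
```

Call:
drive_tool(linear=[[0,-1,2],[0,0,0],[0,0,0],[0,0,0],[0,0,0],[0,0,0],[0,0,0]], rot=[[0.2,-0.1,0],[0,0,0],[0,0,0],[0,0,0],[0,0,0],[0,0,0],[0,0,0]], hand=[50,50,5,5,5,5,5])

```text
t: 33.53
tcp_pos: [0.4632, 0.2695, 0.129]
tool_rot: [0.786, 0.619, 0.001, 0.001]
force: [0.3, -0.2, -1.1]
finger_gap: 0.202
```

```bash
python3 go.py .4625 .269 .128 1.335
```

```text
t 33.53 tcp [0.4632 0.2695 0.129 ] F [ 0.3 -0.2 -1.1] gap mm 17.2 q [ 0.32  0.68  1.79 -0.    0.67  0.56]
rot first [ 0.14 -0.06 -0.03] rows>= 0.01977515876341114 | then shift [-0.6 -0.6  1. ] rows>= 0.03225997203852878
```

Call:
drive_tool(linear=[[0,0,-5],[0,0,-20],[0,0,-30],[0,0,-30],[0,0,-30],[0,0,0],[0,0,0],[0,0,0],[0,0,0]], rot=[[0,0,0],[0,0,0],[0,0,0],[0,0,0],[0,0,0],[0,0,0],[0,0,-7],[0,0,-7],[0,0,-7]], hand=[5,5,5,5,5,5,5,5,5])

```text
t: 34.28
tcp_pos: [0.4602, 0.2684, 0.2478]
tool_rot: [0.656, 0.755, -0.002, -0.001]
force: [-0.2, -0.1, -1.9]
finger_gap: 0.2
```

```bash
python3 go.py .5610 -.189 .245 1.70
```

```text
t 34.28 tcp [0.4602 0.2684 0.2478] F [-0.2 -0.1 -1.9] gap mm 17.1 q [ 0.32  0.48  1.72 -0.    0.95  0.18]
rot first [-0.31  0.07  0.65] rows>= 0.09207908519489115 | then shift [-466.5   41.     2.8] rows>= 11.423251295187756
```

Call:
drive_tool(linear=[[-20,2,-1],[-28,2.8,-1],[-28,2.8,-1],[-28,2.8,-1],[-28,2.8,-1],[-28,2.8,-1],[-28,2.8,-1],[-28,2.8,-1],[-28,2.8,-1],[-28,2.8,-1],[-28,2.8,-1],[-28,2.8,-1],[-28,2.8,-1],[-28,2.8,-1],[-28,2.8,-1],[-28,2.8,0],[-15,2,0],[-8,0,0],[0,0,0],[0,0,0]], rot=[[0,0,0.6],[0,0,0],[0,0,0],[0,0,0],[0,0,0],[0,0,0],[0,0,0],[0,0,0],[0,0,0],[0,0,0],[0,0,0],[0,0,0],[0,0,0],[0,0,0],[0,0,0],[0,0,0],[0,0,0],[0,0,0],[0,0,0],[0,0,0]], hand=[5,5,5,5,5,5,5,5,5,5,5,5,5,5,5,5,5,5,5,5])

```text
t: 35.95
tcp_pos: [0.5606, -0.2023, 0.2437]
tool_rot: [0.657, 0.754, -0.009, -0.017]
force: [-0.4, 0.1, -2.3]
finger_gap: 0.204
```

```bash
python3 go.py .5610 -.189 .205 1.70
```

```text
t 35.95 tcp [ 0.5606 -0.2023  0.2437] F [-0.4  0.1 -2.3] gap mm 17.4 q [-0.53  0.57  1.54 -0.01  1.06 -0.66]
rot first [-2.07 -0.72  0.46] rows>= 0.2919570760776168 | then shift [13.1  2.1 38.7] rows>= 0.9978116553516276
```

Call:
drive_tool(linear=[[0,0,0],[6,1,5],[6,1,15],[0,0,12],[0,0,6],[0,0,0],[0,0,0]], rot=[[-2,-0.7,0.4],[0,0,0],[0,0,0],[0,0,0],[0,0,0],[0,0,0],[0,0,0]], hand=[5,5,5,5,5,5,5])

```text
t: 36.53
tcp_pos: [0.5576, -0.1767, 0.203]
tool_rot: [0.656, 0.755, -0.0, -0.007]
force: [0.3, -0.1, -1.7]
finger_gap: 0.202
```

```bash
python3 go.py .5610 -.189 .200 1.70
```

```text
t 36.53 tcp [ 0.5576 -0.1767  0.203 ] F [ 0.3 -0.1 -1.7] gap mm 17.2 q [-0.5   0.61  1.62  0.    0.93 -0.64]
rot first [-0.51 -0.55  0.57] rows>= 0.08063535463257986 | then shift [-12.6   1.8   3. ] rows>= 0.31949455289215906
```

Call:
drive_tool(linear=[[0,0,0],[-6,1,0],[-5.5,0.5,2],[0,0,0],[0,0,0]], rot=[[-0.5,-0.5,0.5],[0,0,0],[0,0,0],[0,0,0],[0,0,0]], hand=[5,5,5,5,5])

```text
t: 36.95
tcp_pos: [0.562, -0.1884, 0.2029]
tool_rot: [0.659, 0.752, 0.001, 0.002]
force: [-0.7, -1.3, -2.5]
finger_gap: 0.204
```

```bash
python3 go.py .5610 -.189 .173 1.70
```

```text
t 36.95 tcp [ 0.562  -0.1884  0.2029] F [-0.7 -1.3 -2.5] gap mm 17.4 q [-0.51  0.61  1.61  0.    0.92 -0.64]
rot first [0.19 0.12 0.11] rows>= 0.026355117361567194 | then shift [-0.5 -1.  29.9] rows>= 0.7290166891089509
```

Call:
drive_tool(linear=[[-0.5,-1,3],[0,0,4],[0,0,4],[0,0,3],[0,0,3],[0,0,3],[0,0,3],[0,0,3]], rot=[[0.2,0.1,0.1],[0,0,0],[0,0,0],[0,0,0],[0,0,0],[0,0,0],[0,0,0],[0,0,0]], hand=[5,5,5,5,5,5,5,5])

```text
t: 37.62
tcp_pos: [0.5608, -0.1897, 0.1752]
tool_rot: [0.661, 0.751, 0.0, -0.0]
force: [-0.0, -0.4, -2.5]
finger_gap: 0.203
```

```bash
python3 go.py .5610 -.189 .173 1.70
```

```text
t 37.62 tcp [ 0.5608 -0.1897  0.1752] F [-0.  -0.4 -2.5] gap mm 17.3 q [-0.51  0.65  1.62  0.    0.86 -0.64]
rot first [-0.02 -0.03 -0.11] rows>= 0.015402093074534832 | then shift [0.6 0.3 2.2] rows>= 0.05658839496265051
```

It slides on freely. I'll press it home.

Call:
drive_tool(linear=[[0,0,2],[0,0,2],[0,0,3],[0,0,3]], rot=[[0,0,0],[0,0,0],[0,0,0],[0,0,0]], hand=[5,5,5,5])

```text
t: 37.95
tcp_pos: [0.5608, -0.1897, 0.1729]
tool_rot: [0.66, 0.751, -0.0, -0.0]
force: [-5.5, 3.1, 17.2]
finger_gap: 0.199
```

```bash
python3 go.py .5610 -.189 .173 1.70; python3 - <<'E'
from fit import *
n="side";a=cams.snapshot(n)[:,:,::-1]
c=[cv2.resize(a[t:t+90,l:l+100],(400,360),interpolation=cv2.INTER_CUBIC) for l,t in((290,280),(240,190))]
d=cv2.resize(a[330:420,220:320],(400,360),interpolation=cv2.INTER_CUBIC)
cv2.imwrite("pics/c8.png",cv2.resize(np.hstack(c+[d]),(800,240)))
E
```

```text
t 37.95 tcp [ 0.5608 -0.1897  0.1729] F [-5.5  3.1 17.2] gap mm 17.0 q [-0.51  0.66  1.62 -0.    0.86 -0.64]
rot first [-0.04  0.03 -0.04] rows>= 0.005776284990217628 | then shift [ 0.6  0.3 -0.1] rows>= 0.017324582343832225
```

View pics/c8.png

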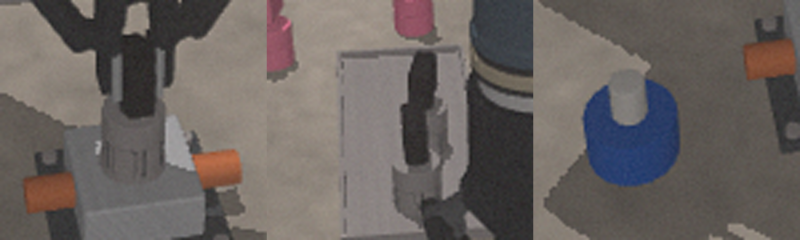

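Picture: the socket is down on the boss with no brass showing. Both rejected sockets stand in the tray, and the cap stands upright on the counter. TCP height is 0.1729 m against the expected 0.173 m for home.

```bash
python3 -c "
from station import order
print(order.sign_off())"
```

```text
the job is handed in; nothing more can be done
None
```

The job is handed in at about 38 s of the 72 s allowed; no verdict was reported. The cap is off the housing, and the third socket I tried is pushed home on the nut and still held in the gripper.

- **Cap:** it stands upright on the counter at about (0.425, -0.240), roughly 0.14 m from the housing.
- **Rejected sockets:** I tried the nearest socket first, then the middle one. They stopped 15.7 mm and 14 mm high, and neither sank under side shifts and a push of about 31–32 N. Both are back standing in the tray; the middle one went back about 10 mm from where it started.
- **Fitting socket:** the far one went on freely. It bottomed at TCP z 0.1729 m against an expected 0.173 m, with 17 N of push, a 17.0 mm grip opening and no measurable tilt. The last picture shows no brass below it.

**Checks that disagreed or failed:**
- The two cameras differed by 2–4 mm in y, within what the fit allowed.
- The side-view fit of the middle socket was poor because the front socket hides part of it, so I judged it standing from the pictures.
- The top camera was blocked by the arm at times, so I could not check the cap from above after setting it down.

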